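Get the pastry counter ready for opening

TASK

Get the self-service pastry counter ready for opening. Move every fresh tartlet from the baking mat to an empty place in the row of its own kind on the display tray (flat-topped custard with custard, peaked meringue with meringue), so that both rows stand straight and evenly spaced, and hang every washed pair of tongs from the caddy astride the tong rail, one leg on each side of the bar and square to it, with at least a finger's width free between neighbouring pairs. Keep the tartlets upright and leave everything else on the counter where it is; if a tartlet gets knocked out of its place, put it back.

Things in the scene. Friction and masses are not known exactly. Their poses are not given: they have to be found in the camera images.
- rail: Tong rail, fixed: a straight level round steel bar 10 mm thick, axis 150 mm above the counter, along the rail's own y axis, between two upright posts 12 mm thick at y = -136 and 136 mm (round feet 56 mm across, 5 mm high). Origin on the counter under the bar's middle; x points across the bar.
- caddy: Draining caddy of sheet steel for the washed tongs, fixed, 66 x 139 x 70 mm high, open above, with four cells in a row along its own y axis (cell centres at y = -51, -17, 17, 51 mm, each cell 60 mm along x by about 31 mm along y inside, floor 3 mm thick). Origin: centre of the underside.
- tray: Display tray: flat steel sheet, fixed, 190 x 330 x 3 mm, no rim, for two rows of four. Origin: centre of underside; rows along y, places at y = -117, -39, 39, 117 mm. Custard row (nearer the robot) at x = -45 mm: filled at y = -117 and 39, empty at -39 and 117. Meringue row at x = 45 mm: filled at y = -39 and 117, empty at -117 and 39.
- mat: Brown silicone baking mat, fixed, 130 x 300 mm, 2 mm thick, on which the fresh tartlets stand in any order, in a line along its own y axis, about 70 mm apart. Origin: centre of the underside.
- custard1: Fresh custard tartlet: a flat, smooth top, 27 mm high. Its pastry shell is round, 25 mm high, 54 mm across at the foot and 60 mm at the rim, about 60 g, firm enough to be gripped by its side with 20 N. Starts on the baking mat; may be absent. Origin: centre of the underside, z up.
- custard2: Fresh custard tartlet: a flat, smooth top, 27 mm high. Its pastry shell is round, 25 mm high, 54 mm across at the foot and 60 mm at the rim, about 60 g, firm enough to be gripped by its side with 20 N. Starts on the baking mat; may be absent. Origin: centre of the underside, z up.
- meringue1: Fresh meringue tartlet: a piped peak on top, 47 mm high overall (the peak, up to 46 mm wide at its foot, starts at 25 mm). Its pastry shell is round, 25 mm high, 54 mm across at the foot and 60 mm at the rim, about 60 g, firm enough to be gripped by its side with 20 N. Starts on the baking mat; may be absent. Origin: centre of the underside, z up.
- meringue2: Fresh meringue tartlet: a piped peak on top, 47 mm high overall (the peak, up to 46 mm wide at its foot, starts at 25 mm). Its pastry shell is round, 25 mm high, 54 mm across at the foot and 60 mm at the rim, about 60 g, firm enough to be gripped by its side with 20 N. Starts on the baking mat; may be absent. Origin: centre of the underside, z up.
- custard_set1: Custard tartlet: a flat, smooth top, 27 mm high, with the same shell as the fresh ones, already standing in its place in the custard row of the display tray. Origin: centre of the underside.
- custard_set2: Custard tartlet: a flat, smooth top, 27 mm high, with the same shell as the fresh ones, already standing in its place in the custard row of the display tray. Origin: centre of the underside.
- meringue_set1: Meringue tartlet: a piped peak on top, 47 mm high overall (the peak, up to 46 mm wide at its foot, starts at 25 mm), with the same shell as the fresh ones, already standing in its place in the meringue row of the display tray. Origin: centre of the underside.
- meringue_set2: Meringue tartlet: a piped peak on top, 47 mm high overall (the peak, up to 46 mm wide at its foot, starts at 25 mm), with the same shell as the fresh ones, already standing in its place in the meringue row of the display tray. Origin: centre of the underside.
- tongs1: Small stiff steel tongs, 60 g: strip 22 mm wide, 3 mm thick, bent to an upside-down U 117 mm high. Starts upright in a caddy cell, bow up; may be absent. Origin: midway between the feet; z up, x from leg to leg. Legs parallel at z 65-100 mm (34 mm outside, 28 mm inside: grip here across the legs), spread to 51 mm outside at the feet. Underside of the round bow (z = 114 mm) rests on the bar.
- tongs2: Small stiff steel tongs, 60 g: strip 22 mm wide, 3 mm thick, bent to an upside-down U 117 mm high. Starts upright in a caddy cell, bow up; may be absent. Origin: midway between the feet; z up, x from leg to leg. Legs parallel at z 65-100 mm (34 mm outside, 28 mm inside: grip here across the legs), spread to 51 mm outside at the feet. Underside of the round bow (z = 114 mm) rests on the bar.
- tongs3: Small stiff steel tongs, 60 g: strip 22 mm wide, 3 mm thick, bent to an upside-down U 117 mm high. Starts upright in a caddy cell, bow up; may be absent. Origin: midway between the feet; z up, x from leg to leg. Legs parallel at z 65-100 mm (34 mm outside, 28 mm inside: grip here across the legs), spread to 51 mm outside at the feet. Underside of the round bow (z = 114 mm) rests on the bar.
- tongs4: Small stiff steel tongs, 60 g: strip 22 mm wide, 3 mm thick, bent to an upside-down U 117 mm high. Starts upright in a caddy cell, bow up; may be absent. Origin: midway between the feet; z up, x from leg to leg. Legs parallel at z 65-100 mm (34 mm outside, 28 mm inside: grip here across the legs), spread to 51 mm outside at the feet. Underside of the round bow (z = 114 mm) rests on the bar.
- dredger: Aluminium sugar shaker, 56 mm across, 95 mm tall; not part of the job, leave it where it is. Origin: centre of the underside.
- jam: Jam jar, 54 mm across, 75 mm tall; not part of the job, leave it where it is. Origin: centre of the underside.
- mug: White mug, 76 mm across, 85 mm tall; not part of the job, leave it where it is. Origin: centre of the underside.
- ramekin: Small white ramekin, 70 mm across, 40 mm tall; not part of the job, leave it where it is. Origin: centre of the underside.
- eclair1: Eclair in a paper case behind the rail, 121 mm long, 31 mm tall; not part of the job, leave it where it is. Origin: centre of the underside.

How it is judged:
At the end, for the whole second after the job is handed in: Tongs hang still astride the bar (upright within 14, square to it within 25 degrees), middles over 38 mm apart; every fresh tartlet stands flat within 12 mm along and across of an empty place in its own kind's row; those already there are within 14 mm of their places (x of tongs1 in the frame of rail between -0.03 and 0.03 m and y of tongs1 in the frame of rail between -0.128 and 0.128 m and z of tongs1 in the frame of rail between 0.034 and 0.05 m and angle between each of tongs1, tongs2, tongs3, tongs4's own z axis and vertical below 0.25 rad and angle between the x axis of each of tongs1, tongs2, tongs3, tongs4 and the x axis of rail, either way round below 0.45 rad and linear speed of each of tongs1, tongs2, tongs3, tongs4, custard1, custard2, meringue1, meringue2 below 0.03 m/s and x of tongs2 in the frame of rail between -0.03 and 0.03 m and y of tongs2 in the frame of rail between -0.128 and 0.128 m and z of tongs2 in the frame of rail between 0.034 and 0.05 m and x of tongs3 in the frame of rail between -0.03 and 0.03 m and y of tongs3 in the frame of rail between -0.128 and 0.128 m and z of tongs3 in the frame of rail between 0.034 and 0.05 m and x of tongs4 in the frame of rail between -0.03 and 0.03 m and y of tongs4 in the frame of rail between -0.128 and 0.128 m and z of tongs4 in the frame of rail between 0.034 and 0.05 m and horizontal distance between each of tongs2, tongs3, tongs4 and tongs1 above 0.038 m and horizontal distance between each of tongs3, tongs4 and tongs2 above 0.038 m and horizontal distance between tongs4 and tongs3 above 0.038 m and ((x of custard1 in the frame of tray between -0.057 and -0.033 m and y of custard1 in the frame of tray between -0.051 and -0.027 m) or (x of custard1 in the frame of tray between -0.057 and -0.033 m and y of custard1 in the frame of tray between 0.105 and 0.129 m)) and z of each of custard1, custard2, meringue1, meringue2 in the frame of tray below 0.008 m and angle between each of custard1, custard2, meringue1, meringue2, custard_set1, custard_set2, meringue_set1, meringue_set2's own z axis and vertical below 0.15 rad and ((x of custard2 in the frame of tray between -0.057 and -0.033 m and y of custard2 in the frame of tray between -0.051 and -0.027 m) or (x of custard2 in the frame of tray between -0.057 and -0.033 m and y of custard2 in the frame of tray between 0.105 and 0.129 m)) and ((x of meringue1 in the frame of tray between 0.033 and 0.057 m and y of meringue1 in the frame of tray between -0.129 and -0.105 m) or (x of meringue1 in the frame of tray between 0.033 and 0.057 m and y of meringue1 in the frame of tray between 0.027 and 0.051 m)) and ((x of meringue2 in the frame of tray between 0.033 and 0.057 m and y of meringue2 in the frame of tray between -0.129 and -0.105 m) or (x of meringue2 in the frame of tray between 0.033 and 0.057 m and y of meringue2 in the frame of tray between 0.027 and 0.051 m)) and distance of each of custard_set1, custard_set2, meringue_set1, meringue_set2 from where it was at the start of the episode below 0.014 m); the robot touches nothing.
It fails at once if a tartlet is tipped over (more than 40 degrees) (angle between any of custard1, custard2, meringue1, meringue2, custard_set1, custard_set2, meringue_set1, meringue_set2's own z axis and vertical above 0.7 rad).
It fails at once if another thing on the counter is pushed aside (more than 4 cm) (distance of any of dredger, jam, mug, ramekin, eclair1 from where it was at the start of the episode above 0.04 m).
Of custard1, custard2, meringue1, meringue2 only 3 to 4 are there at a start; the rules pass over those that are not, and their reading is None.
Of tongs1, tongs2, tongs3, tongs4 only 3 to 4 are there at a start; the rules pass over those that are not, and their reading is None.
At some moment in a run one of custard1, custard2, meringue1, meringue2 may be knocked a few centimetres aside while the robot is not near it.
It also fails if it takes over 210 s, if anything falls off the work surface, if the arm or the gripper's body presses on something with over 40 N, if the wrist force passes 120 N, or if a joint passes its speed limit or range.

ROBOT

A 6-joint arm with a two-finger parallel gripper is mounted at the origin on the work surface. World frame = base frame: x ahead of the robot, y to its left, z up, the work surface at z = 0. Lengths are in m, angles in rad, forces in N, time in s.
With the tool pointing down it reaches from about 0.325 to 0.75 m from the base axis. Payload 7.6 kg.
Tool frame: the origin (TCP) lies at the centre of the arm's flange, where the gripper is bolted on; the fingertips stand 173 mm ahead of it and the grasp point (between the pads) lies 155 mm ahead of it; z points along the fingers, y is the line along which they close (so a half turn about z gives the same grasp; the last joint's range is limited). The gripper opens to 85 mm and grips with 20 to 120 N. Pads are 22 mm wide; open, the fingers measure 114 mm over their backs; the gripper's body (76 mm by 85 mm) begins 54 mm behind the grasp point. The pads swing forward as they close: fully open they stand 13 mm farther back than shut.
Start: joints at [1.061, 0.052, 1.401, -0, 1.689, -0.07], TCP at [0.224, 0.475, 0.405] pointing down, gripper open.
Joint ranges: [-2.9, 2.9], [-0.91, 2.17], [0.12, 2.37], [-1.06, 4.2], [0.26, 2.73], [-2.93, 2.93]. Speed limits (rad/s): [2.57, 2.57, 3.01, 3.14, 3.14, 3.14].

INTERFACE

Orientations are given as [roll, pitch, yaw] about the fixed x, y, z axes, in that order (R = Rz(yaw) Ry(pitch) Rx(roll)).
In Python, from cell import ctrl gives the robot as it stands.
- The arm moves only by the tool play_rows, never from a script. Its argument "motion" is a list of rows, each an object with "rot": the turn, a rotation vector about the tool's x, y, z in rad, a list of three; "travel": the shift along the tool's x, y, z in cm, a list of three; "jaw": the finger opening in cm, from 0 to 8.54. A call has 1 to 10 rows; each row is the pose to reach, as a shift and turn from the pose commanded when the call began, along the tool's axes at that moment; what a row does not reach only later rows make up. A row lasts 1/12 s, in which the tool goes at most 41.7 mm and 7.16 degrees, less where a joint would pass 70% of its speed; a pose out of reach is approached as far as the arm can. A call with a gripper value outside its range is refused whole. The fingers move at their own pace and stop on an object; "force" is the grip in N (left out, the last holds). Time passes only in rows, so rows that repeat a pose let the fingers close. It gives the time, the measured TCP pose, the force, the opening and the grip force at its end, in the units of the state.
- ctrl.get_state(): the state, without advancing time (a new reading comes with each control period).
- ctrl.read_camera(name): name is "side" or "top" or "wrist"; returns (picture, depth): 400x640x3 uint8, blue, green, red; 400x640 float32, m along the optical axis (not along the pixel's ray), 0 where there is no reading.
- ctrl.camera_params(name): a dict with "camera_matrix" (3x3 intrinsics, pixels), "xyz" and "attitude" of the camera in the world; the wrist camera has in their place "hand_eye" (4x4, takes a point from camera to tool coordinates, whose origin is the TCP and whose axes are the flange's). Camera axes: x right, y up, looking along -z (the intrinsics and any distortion apply to the point x, -y, -z); pixel columns grow to the right and rows downward; lengths in m; the calibration is good to about 2 mm. A picture is of the moment at which its call begins: read the wrist's pose just before it. camera_params takes no time and is no camera call.
- ctrl.close_job(): hands the job in; it is judged then, once.
Trained networks look in the newest picture that a camera, given by its name, has taken for a name from the list of things; names that differ only in an ending like _2 or _b are one class to them, and where a whole thing is asked for, a point or a joint stands for the part that bears it (a point fixed in the world has none). Each returns a list of dicts, best first, with "p" (0 to 1); they miss things now and then, are a little off and sometimes report something else, mostly with a low value. They report only what shows in the picture. A call takes as long as a camera call.
- ctrl.boxes_of(camera, label): "at" ([x, y, z] in m, in world coordinates, good to about 4 mm: the middle of the surface that is visible of it).
The state is a dict: "t": time; "qpos": joint angles; "joint_vel": joint speeds; "effort": joint torques, N m; "ee_pos": TCP position; "orientation": TCP orientation; "ft_force": force on the tool from outside, world axes, zero at the start; "moment": the same for the moment, N m; "finger_gap": finger opening in m; "gripper_force": force on a finger pad.
Only numpy, scipy, OpenCV 4.12 (cv2) and the standard library are available. Lean on these libraries where they do the work, as an engineer would, in place of code of your own. Each camera call takes 0.05 s, during which the arm holds its last target. There are 200 camera calls.

## Working session

There is one attempt and no reset: what is moved stays moved. The work goes in short steps, Python scripts to look and compute and a tool call to move; the robot and the scene stay as the last step left them, time stands still between calls to the robot, and variables do not carry over. Pictures are saved under pics/ and viewed, at most 14 in all, crops included, and the job is handed in when it is done.

Besides the shell and the picture viewer there is one more tool, called after "Request:" as name(argument=value, ...), one argument or row to a line, values as JSON. play_rows: Moves the arm, as the interface text tells. Its arguments: {"type":"object","properties":{"motion":{"type":"array","items":{"type":"object","properties":{"rot":{"type":"array","items":{"type":"number"}},"travel":{"type":"array","items":{"type":"number"}},"jaw":{"type":"number"}}}},"force":{"type":"number"}},"required":["motion"]}

```bash
ls; mkdir -p pics; cat > h.py <<'E'
import numpy as np, cv2
from scipy.spatial.transform import Rotation as R
from cell import ctrl
def pose(s=None):
    s=s or ctrl.get_state(); T=np.eye(4); T[:3,:3]=R.from_euler('xyz',s['orientation']).as_matrix(); T[:3,3]=s['ee_pos']; return T
def look(name):
    T=pose(); im,d=ctrl.read_camera(name); p=ctrl.camera_params(name); K=np.array(p['camera_matrix'])
    if name=='wrist': C=T@np.array(p['hand_eye'])
    else:
        C=np.eye(4); C[:3,:3]=R.from_euler('xyz',p['attitude']).as_matrix(); C[:3,3]=p['xyz']
    v,u=np.mgrid[:d.shape[0],:d.shape[1]]
    P=np.stack([(u-K[0,2])/K[0,0]*d,-(v-K[1,2])/K[1,1]*d,-d],-1)
    W=P@C[:3,:3].T+C[:3,3]; W[d==0]=np.nan
    return im,d,W
E
python3 - <<'E'
from h import *
for c in ['top','side']:
    p=ctrl.camera_params(c); print(c,p)
    im,d,W=look(c); cv2.imwrite(f'pics/{c}0.png',im); np.save(f'{c}0.npy',W)
    for l in ['rail','caddy','tray','mat','custard1','meringue1','custard_set1','meringue_set1','tongs1','dredger','jam','mug','ramekin','eclair1']:
        print(c,l,[(np.round(b['at'],3).tolist(),round(b['p'],2)) for b in ctrl.boxes_of(c,l)])
print(ctrl.get_state())
E
```

```text
pics
top {'camera_matrix': array([[452.94792103,   0.        , 313.68807621],
       [  0.        , 452.94792103, 202.45151082],
       [  0.        ,   0.        ,   1.        ]]), 'xyz': array([0.46898155, 0.00802454, 1.17058955]), 'attitude': array([ 9.77745099e-02, -5.90927694e-04, -1.59775123e+00])}
top rail [([0.572, 0.105, 0.15], 0.76)]
top caddy [([0.502, -0.207, 0.033], 0.28)]
top tray [([0.513, -0.263, 0.002], 0.75), ([0.742, 0.096, 0.031], 0.41)]
top mat [([0.435, 0.059, 0.005], 0.74)]
top custard1 [([0.442, 0.093, 0.028], 0.79), ([0.449, 0.159, 0.026], 0.57)]
top meringue1 [([0.46, 0.023, 0.037], 0.78), ([0.458, -0.047, 0.039], 0.73)]
top custard_set1 [([0.416, -0.328, 0.031], 0.93), ([0.505, -0.204, 0.032], 0.83), ([0.48, 0.361, 0.106], 0.56)]
top meringue_set1 [([0.529, -0.32, 0.038], 0.85), ([0.62, -0.186, 0.034], 0.83)]
top tongs1 [([0.48, 0.358, 0.105], 0.62), ([0.511, 0.377, 0.107], 0.55)]
top dredger [([0.358, -0.157, 0.086], 0.89)]
top jam [([0.611, 0.346, 0.077], 0.75)]
top mug [([0.723, 0.227, 0.028], 0.65), ([0.742, 0.096, 0.028], 0.53)]
top ramekin [([0.744, -
[... 1384 characters left out ...]
733, 0.078, 0.026], 0.67)]
{'t': 1.5, 'qpos': array([ 1.06070044e+00,  5.21918111e-02,  1.40068422e+00, -2.21957327e-05,
        1.68860465e+00, -7.02560233e-02]), 'joint_vel': array([ 0.00074343,  0.00144872, -0.00058012,  0.00050194, -0.00020225,
        0.00032735]), 'effort': array([ 1.12263293e-03, -3.81538618e+01, -3.60305250e+01,  5.14921123e-05,
        2.87906560e-04, -1.10393469e-05]), 'ee_pos': array([0.22350451, 0.47505238, 0.4047356 ]), 'orientation': array([3.14148251e+00, 2.98473789e-05, 2.70175018e+00]), 'ft_force': array([-0.36253856,  0.29108991,  0.32411321]), 'moment': array([-0.03676287,  0.0681106 , -0.01193367]), 'gripper_force': 0.0, 'finger_gap': 0.08547537849441599}
```

View pics/top0.png

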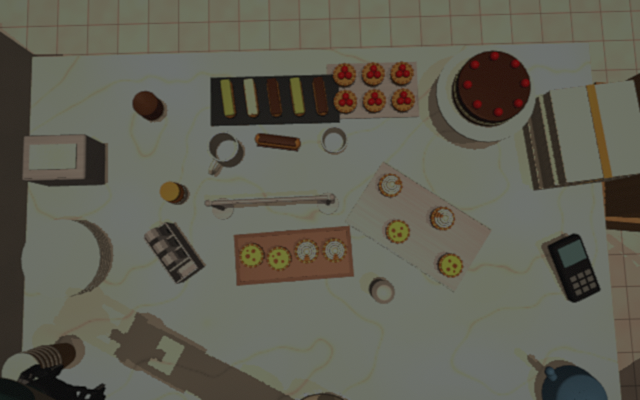

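View pics/side0.png

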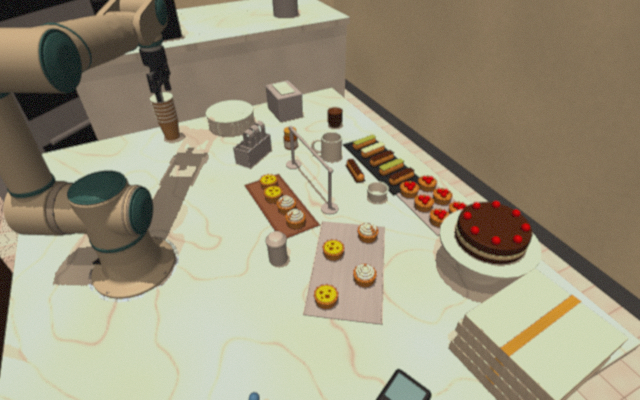

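```bash
cat > m.py <<'E'
from h import *
def rigid(A,B):
    a=A-A.mean(0);b=B-B.mean(0); th=np.arctan2((a[:,0]*b[:,1]-a[:,1]*b[:,0]).sum(),(a*b).sum())
    Rm=np.array([[np.cos(th),-np.sin(th)],[np.sin(th),np.cos(th)]]); t=B.mean(0)-Rm@A.mean(0)
    return th,t,A@Rm.T+t-B
def tart(W,xy,r=.042,zlo=.0215):
    xy=np.array(xy)
    Q=W.reshape(-1,3); Q=Q[np.isfinite(Q).all(1)]
    q=Q[(np.hypot(*(Q[:,:2]-xy).T)<r)&(Q[:,2]>zlo)&(Q[:,2]<.06)]
    c,rad=cv2.minEnclosingCircle((q[:,:2]*1000).astype(np.float32)); return np.array(c),rad,len(q),q[:,:2].mean(0)*1000,q[:,2].max()
E
python3 - <<'E'
from m import *
S=[(.505,-.204),(.416,-.328),(.53,-.32),(.617,-.19)]; M=[(.442,.093),(.449,.159),(.455,.018),(.455,-.052)]
for c in ['top','side']:
    W=np.load(c+'0.npy'); print(c)
    cs=[]
    for p in S+M:
        r=tart(W,p); cs.append(r[0]); print(p,np.round(r[0]),round(r[1],1),r[2],np.round(r[3]),round(r[4],3))
    cs=np.array(cs)/1000
    # custard near robot; order places
    A=np.array([(-.045,.039),(-.045,-.117),(.045,-.039),(.045,.117)])
    print(rigid(A,np.array([cs[0],cs[1],cs[2],cs[3]])))
    Q=W.reshape(-1,3);Q=Q[np.isfinite(Q).all(1)]
    q=Q[(Q[:,2]>.143)&(Q[:,2]<.17)&(abs(Q[:,0]-.58)<.06)&(abs(Q[:,1]-.05)<.2)]
    v=cv2.fitLine((q).astype(np.float32),cv2.DIST_HUBER,0,.001,.001).ravel(); print('rail',len(q),v,q.min(0),q.max(0),np.degrees(np.arctan2(v[1],v[0])))
    q=Q[(Q[:,2]>.108)&(Q[:,2]<.13)&(abs(Q[:,0]-.48)<.08)&(abs(Q[:,1]-.36)<.08)]
    print('tongs',len(q)); print(np.round(q[::max(1,len(q)//40)]*1000).astype(int).tolist())
    q=Q[(Q[:,2]>.06)&(Q[:,2]<.076)&(abs(Q[:,0]-.48)<.11)&(abs(Q[:,1]-.36)<.11)]
    print('caddy',len(q),cv2.minAreaRect((q[:,:2]*1000).astype(np.float32)))
    for o in [(.358,-.157),(.611,.346),(.723,.22),(.744,-.056)]:
        q=Q[(Q[:,2]>.03)&(np.hypot(Q[:,0]-o[0],Q[:,1]-o[1])<.06)]; print(o,q.min(0),q.max(0))
im=cv2.imread('pics/top0.png'); cv2.imwrite('pics/c.png',cv2.resize(im[210:300,130:230],None,fx=6,fy=6,interpolation=cv2.INTER_CUBIC))
E
```

```text
top
(0.505, -0.204) [ 503. -205.] 30.8 450 [ 502. -204.] 0.037
(0.416, -0.328) [ 415. -333.] 31.5 468 [ 414. -332.] 0.036
(0.53, -0.32) [ 533. -320.] 31.0 451 [ 532. -317.] 0.059
(0.617, -0.19) [ 621. -191.] 31.0 445 [ 619. -189.] 0.057
(0.442, 0.093) [445.  90.] 38.0 468 [443.  96.] 0.036
(0.449, 0.159) [449. 157.] 39.8 497 [452. 162.] 0.034
(0.455, 0.018) [458.  17.] 41.0 496 [459.  23.] 0.054
(0.455, -0.052) [459. -43.] 30.8 453 [460. -43.] 0.053
(np.float64(-0.5985885033488961), array([ 0.51759979, -0.26215545]), array([[-2.18548088e-04,  1.84239350e-05],
       [-5.47906230e-05, -8.58869668e-05],
       [ 1.35387687e-04,  2.52167801e-04],
       [ 1.37951023e-04, -1.84704769e-04]]))
rail 593 [-0.02322562  0.9997297  -0.0010778   0.5773558   0.10368287  0.15413438] [ 0.56715311 -0.04159288  0.14699408] [0.58673382 0.24982855 0.16156808] 91.33085
tongs 401
[[523, 381, 112], [518, 382, 122], [516, 383, 119], [513, 387, 121], [512, 398, 116], [511, 373, 116], [509, 385, 120], [509, 364, 109], [506, 380, 116], [504, 389, 121], [503, 400, 110], [502, 374, 118], [498, 393, 112], [495, 
[... 2574 characters left out ...]
456, 337, 120], [463, 337, 119], [471, 339, 115], [440, 348, 115], [445, 340, 118], [450, 329, 122], [458, 335, 117], [464, 329, 118], [473, 337, 112], [453, 329, 117], [459, 325, 118], [468, 332, 112], [459, 329, 112], [458, 328, 108]]
caddy 262 ((468.447998046875, 353.2477111816406), (143.25636291503906, 71.73345947265625), 35.355770111083984)
(0.358, -0.157) [ 0.33429991 -0.18265035  0.03021473] [ 0.388018   -0.1307652   0.09786634]
(0.611, 0.346) [0.59203228 0.32406994 0.03049727] [0.64396214 0.37655199 0.07994953]
(0.723, 0.22) [0.67177091 0.18073646 0.03000051] [0.76013827 0.26196445 0.08817643]
(0.744, -0.056) [ 0.71110091 -0.08760144  0.03010726] [ 0.77870827 -0.01908528  0.04494308]
```

View pics/c.png

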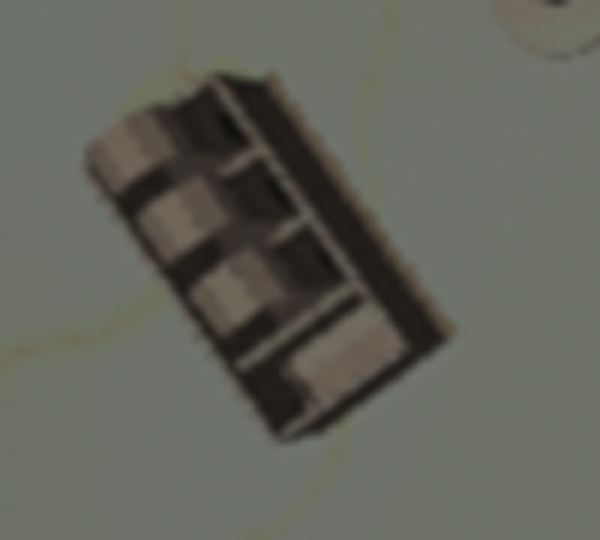

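```bash
cat >> h.py <<'E'
def plan(calls, base=None):
    """calls: list of lists of (x,y,z,yawdeg); prints travel cm / rot z per waypoint, relative to the start of its call"""
    T=pose() if base is None else base
    def mk(w):
        G=np.eye(4); G[:3,:3]=R.from_euler('xyz',[np.pi,0,np.radians(w[3])]).as_matrix(); G[:3,3]=w[:3]; return G
    for i,c in enumerate(calls):
        for w in c:
            G=mk(w); D=np.linalg.inv(T)@G
            print(i,np.round(D[:3,3]*100,2),np.round(R.from_matrix(D[:3,:3]).as_rotvec(),3))
        T=mk(c[-1])
def tongs(cell,slot):
    a=np.radians(35); c=np.array([.4666,.354])+cell*np.array([np.cos(a),np.sin(a)])
    r=np.array([.5785-.0233*slot,.104+slot])
    return (*c,),(*r,)
E
python3 - <<'E'
from h import *
c,r=tongs(-.017,-.06); print(c,r)
plan([[(*c,.40,95)],[(*c,.33,35)],[(*c,.245,35)],[(*c,.43,35)],[(*r,.43,91.3)],[(*r,.30,91.3),(*r,.284,91.3)],[(*r,.43,91.3)]])
E
```

```text
(np.float64(0.4526744152470872), np.float64(0.3442492005820322)) (np.float64(0.579898), np.float64(0.044))
0 [-26.31  -2.08   0.47] [ 0.    -0.     1.044]
1 [ 0. -0.  7.] [ 0.    -0.     1.047]
2 [0.  0.  8.5] [-0. -0.  0.]
3 [  0.    0.  -18.5] [-0. -0.  0.]
4 [-6.8  31.89  0.  ] [-0.     0.    -0.983]
5 [ 0.  0. 13.] [ 0. -0.  0.]
5 [ 0.   0.  14.6] [ 0. -0.  0.]
6 [  0.    0.  -14.6] [ 0. -0.  0.]
```

Request:
play_rows(
  motion=[
    {"travel":[-26.31,-2.08,0.47],"rot":[0,0,1.044],"jaw":8.5},
    {"travel":[-26.31,-2.08,0.47],"rot":[0,0,1.044],"jaw":8.5},
    {"travel":[-26.31,-2.08,0.47],"rot":[0,0,1.044],"jaw":8.5},
    {"travel":[-26.31,-2.08,0.47],"rot":[0,0,1.044],"jaw":8.5},
    {"travel":[-26.31,-2.08,0.47],"rot":[0,0,1.044],"jaw":8.5},
    {"travel":[-26.31,-2.08,0.47],"rot":[0,0,1.044],"jaw":8.5},
    {"travel":[-26.31,-2.08,0.47],"rot":[0,0,1.044],"jaw":8.5},
    {"travel":[-26.31,-2.08,0.47],"rot":[0,0,1.044],"jaw":8.5},
    {"travel":[-26.31,-2.08,0.47],"rot":[0,0,1.044],"jaw":8.5},
    {"travel":[-26.31,-2.08,0.47],"rot":[0,0,1.044],"jaw":8.5},
  ],
)

```text
t: 2.33
ee_pos: [0.4531, 0.3439, 0.3999]
orientation: [-3.141, 0.0, 1.655]
ft_force: [0.1, -0.0, 0.5]
finger_gap: 0.0847
gripper_force: 0.0
```

Request:
play_rows(
  motion=[
    {"travel":[0,0,7],"rot":[0,0,1.047],"jaw":8.5},
    {"travel":[0,0,7],"rot":[0,0,1.047],"jaw":8.5},
    {"travel":[0,0,7],"rot":[0,0,1.047],"jaw":8.5},
    {"travel":[0,0,7],"rot":[0,0,1.047],"jaw":8.5},
    {"travel":[0,0,7],"rot":[0,0,1.047],"jaw":8.5},
    {"travel":[0,0,7],"rot":[0,0,1.047],"jaw":8.5},
    {"travel":[0,0,7],"rot":[0,0,1.047],"jaw":8.5},
    {"travel":[0,0,7],"rot":[0,0,1.047],"jaw":8.5},
    {"travel":[0,0,7],"rot":[0,0,1.047],"jaw":8.5},
    {"travel":[0,0,7],"rot":[0,0,1.047],"jaw":8.5},
  ],
)

```text
t: 3.17
ee_pos: [0.4525, 0.3444, 0.3301]
orientation: [-3.142, -0.0, 0.611]
ft_force: [-0.3, 0.6, 0.2]
finger_gap: 0.0844
gripper_force: 0.0
```

```bash
python3 - <<'E'
from h import *
print(pose().round(4)); print(np.round(ctrl.camera_params('wrist')['hand_eye'],3))
im,d,W=look('wrist'); cv2.imwrite('pics/w1.png',im)
print([(np.round(b['at'],3),b['p']) for b in ctrl.boxes_of('wrist','tongs1')])
Q=W.reshape(-1,3);Q=Q[np.isfinite(Q).all(1)]
q=Q[(Q[:,2]>.09)&(Q[:,2]<.13)&(abs(Q[:,0]-.48)<.08)&(abs(Q[:,1]-.36)<.08)]
a=np.radians(35);e=np.array([[np.cos(a),np.sin(a)],[-np.sin(a),np.cos(a)]])
l=(q[:,:2]-[.4666,.354])@e.T*1000
for k in (-51,-17,17,51):
    m=l[abs(l[:,0]-k)<17]
    if len(m)>50: print(k,len(m),np.percentile(m,[2,50,98],axis=0).round(1).tolist())
E
```

```text
[[ 8.188e-01  5.741e-01  1.000e-04  4.525e-01]
 [ 5.741e-01 -8.188e-01  1.000e-04  3.444e-01]
 [ 2.000e-04 -0.000e+00 -1.000e+00  3.301e-01]
 [ 0.000e+00  0.000e+00  0.000e+00  1.000e+00]]
[[ 0.     0.959  0.285  0.072]
 [ 1.    -0.     0.     0.001]
 [ 0.001  0.285 -0.959  0.03 ]
 [ 0.     0.     0.     1.   ]]
[(array([0.45 , 0.343, 0.115]), 0.91), (array([0.479, 0.366, 0.119]), 0.87), (array([0.506, 0.388, 0.117]), 0.86)]
-17 2119 [[-29.0, -18.2], [-17.2, -1.2], [-7.3, 15.3]]
17 2339 [[6.2, -17.5], [17.5, -0.5], [27.9, 16.2]]
51 2603 [[40.5, -16.4], [51.3, 0.0], [61.5, 17.0]]
```

View pics/w1.png

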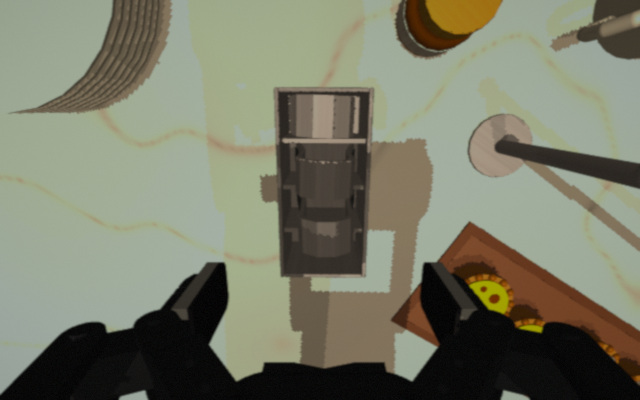

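The wrist view shows three tongs in line in the caddy (columns 290–355), the pads centred on them; centres agree within 1 mm.

Request:
play_rows(
  motion=[
    {"travel":[0,0,3],"rot":[0,0,0],"jaw":8.5},
    {"travel":[0,0,6],"rot":[0,0,0],"jaw":8.5},
    {"travel":[0,0,8],"rot":[0,0,0],"jaw":8.5},
    {"travel":[0,0,8.5],"rot":[0,0,0],"jaw":8.5},
    {"travel":[0,0,8.5],"rot":[0,0,0],"jaw":2.5},
    {"travel":[0,0,8.5],"rot":[0,0,0],"jaw":2.5},
    {"travel":[0,0,8.5],"rot":[0,0,0],"jaw":2.5},
    {"travel":[0,0,8.5],"rot":[0,0,0],"jaw":2.5},
    {"travel":[0,0,8.5],"rot":[0,0,0],"jaw":2.5},
    {"travel":[0,0,8.5],"rot":[0,0,0],"jaw":2.5},
  ],
  force=30,
)

```text
t: 4.1
ee_pos: [0.4532, 0.3444, 0.2469]
orientation: [3.141, -0.003, 0.611]
ft_force: [1.6, -0.4, 5.4]
finger_gap: 0.0342
gripper_force: 29.4
```

Request:
play_rows(
  motion=[
    {"travel":[0,0,-2],"rot":[0,0,0],"jaw":2.5},
    {"travel":[0,0,-5],"rot":[0,0,0],"jaw":2.5},
    {"travel":[0,0,-8],"rot":[0,0,0],"jaw":2.5},
    {"travel":[0,0,-11],"rot":[0,0,0],"jaw":2.5},
    {"travel":[0,0,-14],"rot":[0,0,0],"jaw":2.5},
    {"travel":[0,0,-17],"rot":[0,0,0],"jaw":2.5},
    {"travel":[0,0,-18.5],"rot":[0,0,0],"jaw":2.5},
    {"travel":[0,0,-18.5],"rot":[0,0,0],"jaw":2.5},
  ],
)

```text
t: 4.77
ee_pos: [0.4525, 0.3441, 0.435]
orientation: [3.142, -0.008, 0.611]
ft_force: [0.9, -1.1, -0.6]
finger_gap: 0.0341
gripper_force: 30.1
```

Request:
play_rows(
  motion=[
    {"travel":[-0.7,3.2,0],"rot":[0,0,-0.1],"jaw":2.5},
    {"travel":[-1.4,6.4,0],"rot":[0,0,-0.2],"jaw":2.5},
    {"travel":[-2.1,10,0],"rot":[0,0,-0.3],"jaw":2.5},
    {"travel":[-2.9,13.6,0],"rot":[0,0,-0.42],"jaw":2.5},
    {"travel":[-3.7,17.5,0],"rot":[0,0,-0.54],"jaw":2.5},
    {"travel":[-4.5,21.4,0],"rot":[0,0,-0.66],"jaw":2.5},
    {"travel":[-5.3,25.2,0],"rot":[0,0,-0.78],"jaw":2.5},
    {"travel":[-6.1,28.8,0],"rot":[0,0,-0.89],"jaw":2.5},
    {"travel":[-6.8,31.89,0],"rot":[0,0,-0.983],"jaw":2.5},
    {"travel":[-6.8,31.89,0],"rot":[0,0,-0.983],"jaw":2.5},
  ],
)

```text
t: 5.6
ee_pos: [0.5813, 0.0387, 0.4275]
orientation: [-3.139, 0.002, 1.594]
ft_force: [-0.4, 0.3, -0.6]
finger_gap: 0.0337
gripper_force: 30.2
```

```bash
python3 - <<'E'
from h import *
s=ctrl.get_state();print(s['ee_pos'],s['orientation'],s['finger_gap'],s['gripper_force'],s['ft_force'])
im,d,W=look('wrist'); cv2.imwrite('pics/w2.png',im)
Q=W.reshape(-1,3);Q=Q[np.isfinite(Q).all(1)]
q=Q[(Q[:,2]>.14)&(Q[:,2]<.165)&(abs(Q[:,0]-.58)<.03)&(Q[:,1]>.09)&(Q[:,1]<.235)]
print(len(q),q.mean(0),q[:,2].max(),cv2.fitLine(q.astype(np.float32),cv2.DIST_HUBER,0,.001,.001).ravel())
print([(np.round(b['at'],3),b['p']) for b in ctrl.boxes_of('wrist','rail')])
E
```

```text
[0.58127053 0.03869251 0.4275047 ] [-3.13864739e+00  1.72698788e-03  1.59403041e+00] 0.03367398284334504 30.228102060500532 [-0.42246284  0.27411498 -0.63916808]
1990 [0.57756297 0.13601588 0.15463444] 0.15803478912261762 [-0.03843565  0.9992588  -0.00210708  0.577235    0.13436005  0.15511146]
[(array([0.584, 0.066, 0.154]), 0.8)]
```

View pics/w2.png

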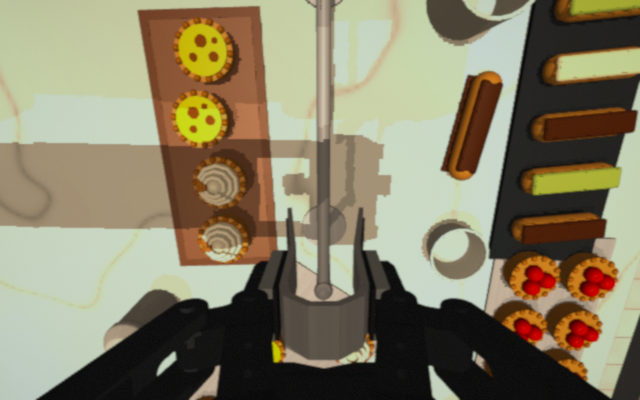

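Request:
play_rows(
  motion=[
    {"travel":[0,0,0],"rot":[0,0,0],"jaw":2.5},
    {"travel":[0,0,3],"rot":[0,0,0],"jaw":2.5},
    {"travel":[0,0,6],"rot":[0,0,0],"jaw":2.5},
    {"travel":[0,0,9],"rot":[0,0,0],"jaw":2.5},
    {"travel":[0,0,12],"rot":[0,0,0],"jaw":2.5},
    {"travel":[0,0,13.5],"rot":[0,0,0],"jaw":2.5},
    {"travel":[0,0,14.3],"rot":[0,0,0],"jaw":2.5},
    {"travel":[0,0,14.6],"rot":[0,0,0],"jaw":2.5},
    {"travel":[0,0,14.6],"rot":[0,0,0],"jaw":2.5},
    {"travel":[0,0,14.6],"rot":[0,0,0],"jaw":2.5},
  ],
)

```text
t: 6.53
ee_pos: [0.5797, 0.0453, 0.2853]
orientation: [3.14, -0.001, 1.595]
ft_force: [-3.0, 2.0, 4.0]
finger_gap: 0.034
gripper_force: 32.7
```

Request:
play_rows(
  motion=[
    {"travel":[0,0,0],"rot":[0,0,0],"jaw":4.2},
    {"travel":[0,0,0],"rot":[0,0,0],"jaw":5.0},
    {"travel":[0,0,0],"rot":[0,0,0],"jaw":6.5},
    {"travel":[0,0,0],"rot":[0,0,0],"jaw":7.0},
    {"travel":[0,0,0],"rot":[0,0,0],"jaw":7.0},
    {"travel":[0,0,-3],"rot":[0,0,0],"jaw":7.0},
    {"travel":[0,0,-7],"rot":[0,0,0],"jaw":7.0},
    {"travel":[0,0,-11],"rot":[0,0,0],"jaw":7.0},
    {"travel":[0,0,-14.6],"rot":[0,0,0],"jaw":8.5},
    {"travel":[0,0,-14.6],"rot":[0,0,0],"jaw":8.5},
  ],
)

```text
t: 7.37
ee_pos: [0.5796, 0.0439, 0.4396]
orientation: [3.127, 0.0, 1.594]
ft_force: [-0.4, -0.7, 0.9]
finger_gap: 0.0848
gripper_force: 0.0
```

```bash
python3 - <<'E'
from h import *
s=ctrl.get_state();print(s['t'],s['ee_pos'],s['orientation'])
im,d,W=look('wrist'); cv2.imwrite('pics/w3.png',im)
print([(np.round(b['at'],3),b['p']) for b in ctrl.boxes_of('wrist','tongs1')])
for cell,slot in ((.017,0),(.051,.06)):
    c,r=tongs(cell,slot); print(c,r)
    plan([[(*c,.43,35)],[(*c,.245,35)],[(*c,.43,35)],[(*r,.43,91.3)],[(*r,.284,91.3)],[(*r,.43,91.3)]])
E
```

```text
7.3667 [0.57959145 0.04391655 0.43957258] [3.12703762e+00 6.52594985e-05 1.59361626e+00]
[(array([0.58 , 0.042, 0.152]), 0.86)]
(np.float64(0.48052558475291285), np.float64(0.3637507994179678)) (np.float64(0.5785), np.float64(0.104))
0 [32.2  -9.2   0.16] [ 0.004 -0.002  0.983]
1 [-0.  -0.  18.5] [-0. -0.  0.]
2 [  0.    0.  -18.5] [-0. -0.  0.]
3 [-6.87 26.9   0.  ] [-0.     0.    -0.983]
4 [ 0.   0.  14.6] [ 0. -0.  0.]
5 [  0.    0.  -14.6] [ 0. -0.  0.]
(np.float64(0.5083767542587386), np.float64(0.38325239825390334)) (np.float64(0.577102), np.float64(0.16399999999999998))
0 [34.09 -6.37  0.17] [ 0.004 -0.002  0.983]
1 [ 0.  -0.  18.5] [-0. -0.  0.]
2 [  0.    0.  -18.5] [-0. -0.  0.]
3 [-6.95 21.9   0.  ] [-0.     0.    -0.983]
4 [-0.   0.  14.6] [ 0. -0.  0.]
5 [ -0.    0.  -14.6] [ 0. -0.  0.]
```

View pics/w3.png

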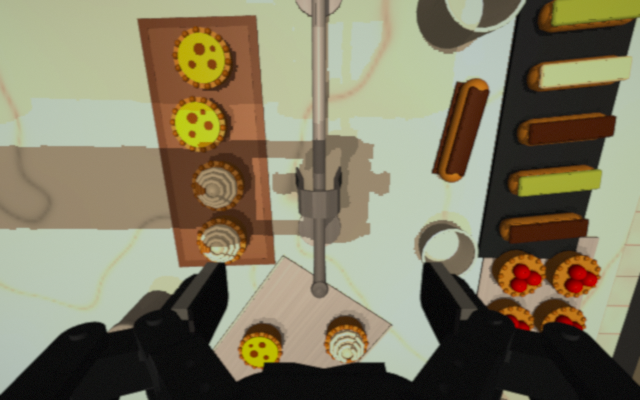

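Tongs 1 hang on the bar at pixel (320,190), square. Next pair.

Request:
play_rows(
  motion=[
    {"travel":[4,-1.1,0],"rot":[0,0,0.12],"jaw":8.5},
    {"travel":[8,-2.3,0],"rot":[0,0,0.24],"jaw":8.5},
    {"travel":[12,-3.4,0],"rot":[0,0,0.36],"jaw":8.5},
    {"travel":[16,-4.6,0],"rot":[0,0,0.48],"jaw":8.5},
    {"travel":[20,-5.7,0],"rot":[0,0,0.6],"jaw":8.5},
    {"travel":[24,-6.9,0],"rot":[0,0,0.72],"jaw":8.5},
    {"travel":[28,-8,0],"rot":[0,0,0.84],"jaw":8.5},
    {"travel":[32.2,-9.2,0],"rot":[0,0,0.96],"jaw":8.5},
    {"travel":[32.2,-9.2,0],"rot":[0,0,0.983],"jaw":8.5},
    {"travel":[32.2,-9.2,0],"rot":[0,0,0.983],"jaw":8.5},
  ],
)

```text
t: 8.3
ee_pos: [0.4786, 0.3678, 0.4271]
orientation: [-3.14, 0.004, 0.613]
ft_force: [-0.5, -0.4, -0.8]
finger_gap: 0.0851
gripper_force: 0.0
```

Request:
play_rows(
  motion=[
    {"travel":[0,0,3],"rot":[0,0,0],"jaw":8.5},
    {"travel":[0,0,6],"rot":[0,0,0],"jaw":8.5},
    {"travel":[0,0,9],"rot":[0,0,0],"jaw":8.5},
    {"travel":[0,0,12],"rot":[0,0,0],"jaw":8.5},
    {"travel":[0,0,15],"rot":[0,0,0],"jaw":8.5},
    {"travel":[0,0,17],"rot":[0,0,0],"jaw":8.5},
    {"travel":[0,0,18.2],"rot":[0,0,0],"jaw":8.5},
    {"travel":[0,0,18.5],"rot":[0,0,0],"jaw":5},
    {"travel":[0,0,18.5],"rot":[0,0,0],"jaw":2.5},
    {"travel":[0,0,18.5],"rot":[0,0,0],"jaw":2.5},
  ],
)

```text
t: 9.13
ee_pos: [0.4809, 0.3638, 0.2463]
orientation: [3.142, -0.002, 0.611]
ft_force: [-0.2, 0.4, -0.4]
finger_gap: 0.0513
gripper_force: 0.0
```

Request:
play_rows(
  motion=[
    {"travel":[0,0,0],"rot":[0,0,0],"jaw":2.5},
    {"travel":[0,0,0],"rot":[0,0,0],"jaw":2.5},
    {"travel":[0,0,0],"rot":[0,0,0],"jaw":2.5},
  ],
)

```text
t: 9.38
ee_pos: [0.4809, 0.364, 0.247]
orientation: [3.141, -0.003, 0.611]
ft_force: [-0.2, -0.5, 5.3]
finger_gap: 0.0344
gripper_force: 29.9
```

Gripped; lift, carry, lower.

Request:
play_rows(
  motion=[
    {"travel":[0,0,-2],"rot":[0,0,0],"jaw":2.5},
    {"travel":[0,0,-5],"rot":[0,0,0],"jaw":2.5},
    {"travel":[0,0,-8],"rot":[0,0,0],"jaw":2.5},
    {"travel":[0,0,-11],"rot":[0,0,0],"jaw":2.5},
    {"travel":[0,0,-14],"rot":[0,0,0],"jaw":2.5},
    {"travel":[0,0,-17],"rot":[0,0,0],"jaw":2.5},
    {"travel":[0,0,-18.5],"rot":[0,0,0],"jaw":2.5},
    {"travel":[0,0,-18.5],"rot":[0,0,0],"jaw":2.5},
  ],
)

```text
t: 10.05
ee_pos: [0.4803, 0.3637, 0.4354]
orientation: [3.142, -0.009, 0.611]
ft_force: [0.0, -0.0, -0.6]
finger_gap: 0.0341
gripper_force: 30.0
```

Request:
play_rows(
  motion=[
    {"travel":[-0.8,3.2,0],"rot":[0,0,-0.12],"jaw":2.5},
    {"travel":[-1.6,6.4,0],"rot":[0,0,-0.24],"jaw":2.5},
    {"travel":[-2.4,9.6,0],"rot":[0,0,-0.36],"jaw":2.5},
    {"travel":[-3.3,12.8,0],"rot":[0,0,-0.48],"jaw":2.5},
    {"travel":[-4.1,16,0],"rot":[0,0,-0.6],"jaw":2.5},
    {"travel":[-4.9,19.2,0],"rot":[0,0,-0.72],"jaw":2.5},
    {"travel":[-5.8,22.6,0],"rot":[0,0,-0.84],"jaw":2.5},
    {"travel":[-6.6,25.8,0],"rot":[0,0,-0.94],"jaw":2.5},
    {"travel":[-6.87,26.9,0],"rot":[0,0,-0.983],"jaw":2.5},
    {"travel":[-6.87,26.9,0],"rot":[0,0,-0.983],"jaw":2.5},
  ],
)

```text
t: 10.88
ee_pos: [0.5793, 0.1012, 0.4278]
orientation: [-3.139, 0.001, 1.592]
ft_force: [-0.1, -0.3, -1.3]
finger_gap: 0.0345
gripper_force: 30.0
```

Request:
play_rows(
  motion=[
    {"travel":[0,0,0],"rot":[0,0,0],"jaw":2.5},
    {"travel":[0,0,3],"rot":[0,0,0],"jaw":2.5},
    {"travel":[0,0,6],"rot":[0,0,0],"jaw":2.5},
    {"travel":[0,0,9],"rot":[0,0,0],"jaw":2.5},
    {"travel":[0,0,12],"rot":[0,0,0],"jaw":2.5},
    {"travel":[0,0,13.5],"rot":[0,0,0],"jaw":2.5},
    {"travel":[0,0,14.3],"rot":[0,0,0],"jaw":2.5},
    {"travel":[0,0,14.6],"rot":[0,0,0],"jaw":2.5},
    {"travel":[0,0,14.6],"rot":[0,0,0],"jaw":2.5},
    {"travel":[0,0,14.6],"rot":[0,0,0],"jaw":2.5},
  ],
)

```text
t: 11.72
ee_pos: [0.5781, 0.1054, 0.2853]
orientation: [3.141, -0.001, 1.594]
ft_force: [-5.2, -0.7, 4.6]
finger_gap: 0.034
gripper_force: 30.9
```

Request:
play_rows(
  motion=[
    {"travel":[0,0,0],"rot":[0,0,0],"jaw":4.2},
    {"travel":[0,0,0],"rot":[0,0,0],"jaw":5.0},
    {"travel":[0,0,0],"rot":[0,0,0],"jaw":6.5},
    {"travel":[0,0,0],"rot":[0,0,0],"jaw":7.0},
    {"travel":[0,0,0],"rot":[0,0,0],"jaw":7.0},
    {"travel":[0,0,-3],"rot":[0,0,0],"jaw":7.0},
    {"travel":[0,0,-7],"rot":[0,0,0],"jaw":7.0},
    {"travel":[0,0,-11],"rot":[0,0,0],"jaw":7.0},
    {"travel":[0,0,-14.6],"rot":[0,0,0],"jaw":8.5},
    {"travel":[0,0,-14.6],"rot":[0,0,0],"jaw":8.5},
  ],
)

```text
t: 12.55
ee_pos: [0.5782, 0.104, 0.4396]
orientation: [3.127, -0.001, 1.594]
ft_force: [0.7, 0.2, 0.7]
finger_gap: 0.0849
gripper_force: 0.0
```

Request:
play_rows(
  motion=[
    {"travel":[3.5,-0.8,0],"rot":[0,0,0.12],"jaw":8.5},
    {"travel":[7,-1.6,0],"rot":[0,0,0.24],"jaw":8.5},
    {"travel":[10.5,-2.4,0],"rot":[0,0,0.36],"jaw":8.5},
    {"travel":[14,-3.2,0],"rot":[0,0,0.48],"jaw":8.5},
    {"travel":[17.5,-4,0],"rot":[0,0,0.6],"jaw":8.5},
    {"travel":[21,-4.8,0],"rot":[0,0,0.72],"jaw":8.5},
    {"travel":[24.5,-5.6,0],"rot":[0,0,0.84],"jaw":8.5},
    {"travel":[28.08,-6.38,0],"rot":[0,0,0.96],"jaw":8.5},
    {"travel":[28.08,-6.38,0],"rot":[0,0,0.983],"jaw":8.5},
    {"travel":[28.08,-6.38,0],"rot":[0,0,0.983],"jaw":8.5},
  ],
)

```text
t: 13.38
ee_pos: [0.5075, 0.385, 0.4291]
orientation: [3.142, 0.001, 0.613]
ft_force: [0.4, -0.5, 0.0]
finger_gap: 0.085
gripper_force: 0.0
```

Request:
play_rows(
  motion=[
    {"travel":[0,0,3],"rot":[0,0,0],"jaw":8.5},
    {"travel":[0,0,6],"rot":[0,0,0],"jaw":8.5},
    {"travel":[0,0,9],"rot":[0,0,0],"jaw":8.5},
    {"travel":[0,0,12],"rot":[0,0,0],"jaw":8.5},
    {"travel":[0,0,15],"rot":[0,0,0],"jaw":8.5},
    {"travel":[0,0,17],"rot":[0,0,0],"jaw":8.5},
    {"travel":[0,0,18.2],"rot":[0,0,0],"jaw":8.5},
    {"travel":[0,0,18.5],"rot":[0,0,0],"jaw":5},
    {"travel":[0,0,18.5],"rot":[0,0,0],"jaw":2.5},
    {"travel":[0,0,18.5],"rot":[0,0,0],"jaw":2.5},
  ],
)

```text
t: 14.22
ee_pos: [0.5089, 0.3832, 0.2469]
orientation: [3.141, -0.003, 0.611]
ft_force: [0.5, -0.3, 0.2]
finger_gap: 0.051
gripper_force: 0.0
```

Request:
play_rows(
  motion=[
    {"travel":[0,0,0],"rot":[0,0,0],"jaw":2.5},
    {"travel":[0,0,0],"rot":[0,0,0],"jaw":2.5},
    {"travel":[0,0,0],"rot":[0,0,0],"jaw":2.5},
  ],
)

```text
t: 14.47
ee_pos: [0.5086, 0.3836, 0.2472]
orientation: [-3.142, -0.004, 0.611]
ft_force: [-0.6, 0.7, 5.4]
finger_gap: 0.0337
gripper_force: 29.5
```

Request:
play_rows(
  motion=[
    {"travel":[0,0,-2],"rot":[0,0,0],"jaw":2.5},
    {"travel":[0,0,-5],"rot":[0,0,0],"jaw":2.5},
    {"travel":[0,0,-8],"rot":[0,0,0],"jaw":2.5},
    {"travel":[0,0,-11],"rot":[0,0,0],"jaw":2.5},
    {"travel":[0,0,-14],"rot":[0,0,0],"jaw":2.5},
    {"travel":[0,0,-17],"rot":[0,0,0],"jaw":2.5},
    {"travel":[0,0,-18.5],"rot":[0,0,0],"jaw":2.5},
    {"travel":[0,0,-18.5],"rot":[0,0,0],"jaw":2.5},
  ],
)

```text
t: 15.13
ee_pos: [0.508, 0.3831, 0.4356]
orientation: [3.141, -0.009, 0.611]
ft_force: [-0.5, -0.7, 0.0]
finger_gap: 0.0339
gripper_force: 30.3
```

Request:
play_rows(
  motion=[
    {"travel":[-0.8,2.6,0],"rot":[0,0,-0.12],"jaw":2.5},
    {"travel":[-1.6,5.2,0],"rot":[0,0,-0.24],"jaw":2.5},
    {"travel":[-2.5,7.8,0],"rot":[0,0,-0.36],"jaw":2.5},
    {"travel":[-3.3,10.4,0],"rot":[0,0,-0.48],"jaw":2.5},
    {"travel":[-4.1,13,0],"rot":[0,0,-0.6],"jaw":2.5},
    {"travel":[-5,15.8,0],"rot":[0,0,-0.72],"jaw":2.5},
    {"travel":[-5.9,18.6,0],"rot":[0,0,-0.84],"jaw":2.5},
    {"travel":[-6.7,21.1,0],"rot":[0,0,-0.94],"jaw":2.5},
    {"travel":[-6.95,21.9,0],"rot":[0,0,-0.983],"jaw":2.5},
    {"travel":[-6.95,21.9,0],"rot":[0,0,-0.983],"jaw":2.5},
  ],
)

```text
t: 15.97
ee_pos: [0.5776, 0.1618, 0.4281]
orientation: [-3.139, 0.001, 1.592]
ft_force: [0.3, 0.4, 0.2]
finger_gap: 0.034
gripper_force: 30.3
```

Request:
play_rows(
  motion=[
    {"travel":[0,0,0],"rot":[0,0,0],"jaw":2.5},
    {"travel":[0,0,3],"rot":[0,0,0],"jaw":2.5},
    {"travel":[0,0,6],"rot":[0,0,0],"jaw":2.5},
    {"travel":[0,0,9],"rot":[0,0,0],"jaw":2.5},
    {"travel":[0,0,12],"rot":[0,0,0],"jaw":2.5},
    {"travel":[0,0,13.5],"rot":[0,0,0],"jaw":2.5},
    {"travel":[0,0,14.3],"rot":[0,0,0],"jaw":2.5},
    {"travel":[0,0,14.6],"rot":[0,0,0],"jaw":2.5},
    {"travel":[0,0,14.6],"rot":[0,0,0],"jaw":2.5},
    {"travel":[0,0,14.6],"rot":[0,0,0],"jaw":2.5},
  ],
)

```text
t: 16.8
ee_pos: [0.5765, 0.1653, 0.2853]
orientation: [3.141, -0.001, 1.594]
ft_force: [-4.5, -0.2, 4.5]
finger_gap: 0.0342
gripper_force: 30.0
```

Request:
play_rows(
  motion=[
    {"travel":[0,0,0],"rot":[0,0,0],"jaw":4.2},
    {"travel":[0,0,0],"rot":[0,0,0],"jaw":5.0},
    {"travel":[0,0,0],"rot":[0,0,0],"jaw":6.5},
    {"travel":[0,0,0],"rot":[0,0,0],"jaw":7.0},
    {"travel":[0,0,0],"rot":[0,0,0],"jaw":7.0},
    {"travel":[0,0,-3],"rot":[0,0,0],"jaw":7.0},
    {"travel":[0,0,-7],"rot":[0,0,0],"jaw":7.0},
    {"travel":[0,0,-11],"rot":[0,0,0],"jaw":7.0},
    {"travel":[0,0,-14.6],"rot":[0,0,0],"jaw":8.5},
    {"travel":[0,0,-14.6],"rot":[0,0,0],"jaw":8.5},
  ],
)

```text
t: 17.63
ee_pos: [0.5766, 0.1639, 0.4398]
orientation: [3.127, -0.003, 1.594]
ft_force: [0.1, 0.3, 1.9]
finger_gap: 0.0851
gripper_force: 0.0
```

Request:
play_rows(
  motion=[
    {"travel":[0,-4,0],"jaw":8.5},
    {"travel":[0,-8,0],"jaw":8.5},
    {"travel":[0,-12,0],"jaw":8.5},
    {"travel":[0,-12,0],"jaw":8.5},
    {"travel":[0,-12,0],"jaw":8.5},
    {"travel":[0,-12,0],"jaw":8.5},
  ],
)

```text
invalid input
```

```bash
python3 - <<'E'
from m import *
s=ctrl.get_state();print(s['t'],s['ee_pos'],s['orientation'])
for c in ['wrist','side']:
    im,d,W=look(c); cv2.imwrite(f'pics/{c}4.png',im); np.save(c+'4.npy',W)
    for l in ['tongs1','custard1','meringue1']: print(c,l,[(np.round(b['at'],3).tolist(),round(b['p'],2)) for b in ctrl.boxes_of(c,l)])
E
```

```text
17.6333 [0.5765566  0.16394132 0.43982227] [ 3.12710593e+00 -2.92364161e-03  1.59365498e+00]
wrist tongs1 [([0.578, 0.11, 0.154], 0.84), ([0.581, 0.047, 0.15], 0.76), ([0.573, 0.17, 0.156], 0.68), ([0.441, 0.324, 0.037], 0.38)]
wrist custard1 [([0.448, 0.102, 0.028], 0.8), ([0.452, 0.167, 0.032], 0.63)]
wrist meringue1 [([0.465, -0.038, 0.035], 0.87), ([0.471, 0.038, 0.028], 0.75), ([0.445, 0.101, 0.028], 0.23)]
side tongs1 [([0.564, 0.16, 0.106], 0.71), ([0.562, 0.096, 0.118], 0.66), ([0.562, 0.04, 0.104], 0.6)]
side custard1 [([0.451, 0.156, 0.029], 0.71), ([0.441, 0.087, 0.029], 0.63)]
side meringue1 [([0.451, 0.012, 0.034], 0.72), ([0.455, -0.063, 0.032], 0.52)]
```

View pics/wrist4.png

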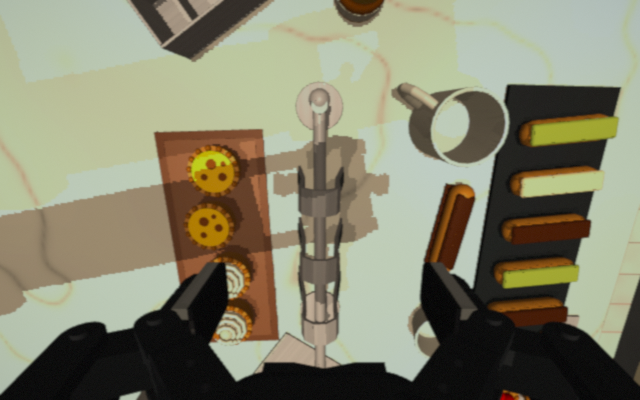

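All three pairs hang squarely on the bar (pixels (320,195), (320,268), (320,322)). Now the tartlets.

Request:
play_rows(
  motion=[
    {"travel":[-4,-2,0],"rot":[0,0,0],"jaw":8.5},
    {"travel":[-8,-4,0],"rot":[0,0,0],"jaw":8.5},
    {"travel":[-12,-6,0],"rot":[0,0,0],"jaw":8.5},
    {"travel":[-16,-8,0],"rot":[0,0,0],"jaw":8.5},
    {"travel":[-20,-10,0],"rot":[0,0,0],"jaw":8.5},
    {"travel":[-24,-12,0],"rot":[0,0,0],"jaw":8.5},
    {"travel":[-26.1,-13.3,0],"rot":[0,0,0],"jaw":8.5},
    {"travel":[-26.1,-13.3,0],"rot":[0,0,0],"jaw":8.5},
    {"travel":[-26.1,-13.3,0],"rot":[0,0,0],"jaw":8.5},
    {"travel":[-26.1,-13.3,0],"rot":[0,0,0],"jaw":8.5},
  ],
)

```text
t: 18.87
ee_pos: [0.45, -0.0999, 0.4297]
orientation: [-3.141, -0.001, 1.593]
ft_force: [0.6, -0.7, -0.3]
finger_gap: 0.0851
gripper_force: 0.0
```

Request:
play_rows(
  motion=[
    {"travel":[0,0,0],"rot":[0,0,0],"jaw":8.5},
    {"travel":[0,0,0],"rot":[0,0,0],"jaw":8.5},
    {"travel":[0,0,0],"rot":[0,0,0],"jaw":8.5},
  ],
)

```text
t: 19.12
ee_pos: [0.4505, -0.099, 0.4298]
orientation: [-3.141, -0.0, 1.596]
ft_force: [-0.3, 0.5, 0.4]
finger_gap: 0.0849
gripper_force: 0.0
```

```bash
cat > t.py <<'E'
from m import *
def tarts(c,im,W,seeds):
    for p in seeds:
        p=np.array(p)
        for r in (.036,.034,.034): R_=tart(W,p,r); p=R_[0]/1000
        print(c,np.round(R_[0],1),round(R_[1],1),R_[2],np.round(R_[3]),round(R_[4],3))
E
python3 - <<'E'
from t import *
s=ctrl.get_state();print(s['t'],s['ee_pos'],s['orientation'])
for c in ['wrist','top','side']:
    im,d,W=look(c); cv2.imwrite(f'pics/{c}5.png',im); np.save(c+'5.npy',W)
    tarts(c,im,W,[(.446,.093),(.45,.16),(.457,.02),(.460,-.047)])
    b=im[...,0].astype(int); g=im[...,1].astype(int); r=im[...,2].astype(int)
    m=(r>1.25*g)&(W[...,2]<.008)&(abs(W[...,0]-.44)<.13)&(abs(W[...,1]-.06)<.2)
    q=(W[m][:,:2]*1000).astype(np.float32); print('mat',len(q),cv2.minAreaRect(q))
E
```

```text
19.1167 [ 0.45046211 -0.09900157  0.42976827] [-3.14121401e+00 -3.39003670e-04  1.59586654e+00]
wrist [446.4  59.7] 30.4 1124 [449.  54.] 0.051m.py:10: RuntimeWarning: Mean of empty slice.
  c,rad=cv2.minEnclosingCircle((q[:,:2]*1000).astype(np.float32)); return np.array(c),rad,len(q),q[:,:2].mean(0)*1000,q[:,2].max()
  ret = um.true_divide(
Traceback (most recent call last):
  File "t.py", line 5, in tarts
    for r in (.036,.034,.034): R_=tart(W,p,r); p=R_[0]/1000
                                  ~~~~^^^^^^^
  File "m.py", line 10, in tart
    c,rad=cv2.minEnclosingCircle((q[:,:2]*1000).astype(np.float32)); return np.array(c),rad,len(q),q[:,:2].mean(0)*1000,q[:,2].max()
                                                                                                                        ~~~~~~~~~~^^
ValueError: zero-size array to reduction operation maximum which has no identity
```

View pics/wrist5.png

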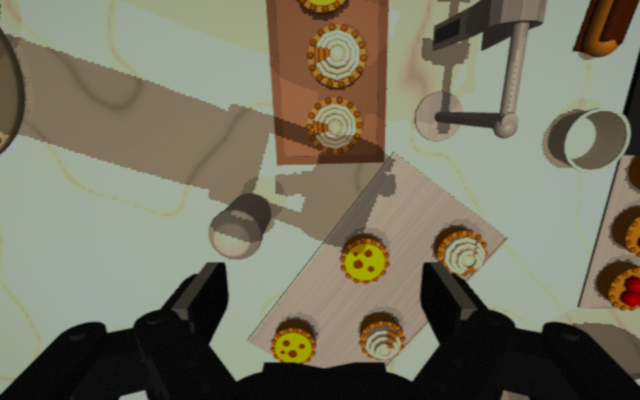

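```bash
sed -i 's/    for p in seeds:/    for s in seeds:/; s/p=np.array(p)$/p=np.array(s)/' t.py; cat > t.py <<'E'
from m import *
def tarts(c,W,seeds):
    out=[]
    for s in seeds:
        p=np.array(s)
        try:
            for r in (.036,.034,.034): R_=tart(W,p,r); p=R_[0]/1000
            print(c,s,np.round(R_[0],1),round(R_[1],1),R_[2],round(R_[4],3)); out.append(R_[0]/1000)
        except Exception: print(c,s,'-'); out.append(None)
    return out
E
python3 - <<'E' 2>/dev/null
from t import *
SET=[(.505,-.205),(.416,-.333),(.534,-.320),(.622,-.191)]
A=np.array([(-.045,.039),(-.045,-.117),(.045,-.039),(.045,.117)])
for c in ['wrist','top','side']:
    if c=='wrist': W=np.load('wrist5.npy')
    else: im,d,W=look(c); np.save(c+'5.npy',W)
    tarts(c,W,[(.446,.093),(.45,.16),(.457,.023),(.460,-.047)])
    B=np.array(tarts(c,W,SET)); print(rigid(A,B)[:2],abs(rigid(A,B)[2]).max())
    im=cv2.imread('pics/wrist5.png') if c=='wrist' else im
    g=im[...,1].astype(int); r=im[...,2].astype(int)
    m=(r>1.25*g)&(W[...,2]<.008)&(abs(W[...,0]-.44)<.13)&(abs(W[...,1]-.06)<.2)
    q=(W[m][:,:2]*1000).astype(np.float32); print('mat',len(q),cv2.minAreaRect(q))
E
```

```text
wrist (0.446, 0.093) [446.4  59.7] 30.4 1124 0.051
wrist (0.45, 0.16) -
wrist (0.457, 0.023) [459.8  25.2] 31.3 2906 0.053
wrist (0.46, -0.047) [459.8 -45. ] 31.0 2450 0.054
wrist (0.505, -0.205) [ 502.7 -205.7] 31.1 1771 0.033
wrist (0.416, -0.333) [ 414.6 -334.4] 30.9 1373 0.034
wrist (0.534, -0.32) [ 532.3 -320.9] 31.0 1467 0.054
wrist (0.622, -0.191) [ 620.6 -192.3] 31.1 1780 0.054
(np.float64(-0.6010317309031658), array([ 0.51752109, -0.26333986])) 0.000306964768808593
mat 12765 ((453.14111328125, -2.7853469848632812), (129.55340576171875, 175.55886840820312), 2.8625361919403076)
top (0.446, 0.093) [442.5  96.5] 31.0 461 0.036
top (0.45, 0.16) [452.8 165.1] 30.8 462 0.036
top (0.457, 0.023) [459.2  26.9] 31.1 460 0.054
top (0.46, -0.047) [459.9 -43.2] 30.4 364 0.055
top (0.505, -0.205) [ 511.9 -208.1] 27.7 167 0.035
top (0.416, -0.333) [ 414.4 -333.2] 30.9 383 0.037
top (0.534, -0.32) [ 532.8 -319.7] 31.1 452 0.055
top (0.622, -0.191) [ 620.9 -191. ] 31.4 442 0.055
(np.float64(-0.6133366885974653), array([ 0.51999042, -0.26296766])) 0.0062590254968910575
mat 3539 ((449.60205078125, 60.63072204589844), (127.76696014404297, 298.46588134765625), 2.7984869480133057)
side (0.446, 0.093) [446.6  93.8] 33.6 204 0.034
side (0.45, 0.16) [455.2 162.9] 32.1 177 0.035
side (0.457, 0.023) [462.4  24.9] 31.8 226 0.053
side (0.46, -0.047) [463.2 -45. ] 30.9 251 0.054
side (0.505, -0.205) [ 505.1 -206.3] 31.0 309 0.036
side (0.416, -0.333) [ 417.3 -334.2] 31.9 426 0.036
side (0.534, -0.32) [ 535.4 -321.5] 31.0 384 0.056
side (0.622, -0.191) [ 623.9 -192.7] 31.2 289 0.055
(np.float64(-0.6024829989986177), array([ 0.52043903, -0.26364997])) 0.00035497958658775586
mat 1384 ((452.52471923828125, 56.55779266357422), (127.16827392578125, 295.94561767578125), 3.0093815326690674)
```

```bash
cat > seq.py <<'E'
from h import *
import sys
def cyc(pick,place,py=92.8,ly=55.6):
    return [[(*pick,.25,py)],[(*pick,.178,py)],[(*pick,.36,py)],[(*place,.36,ly)],[(*place,.1795,ly)],[(*place,.36,ly)]]
if __name__=='__main__':
    B=np.eye(4);B[:3,:3]=R.from_euler('xyz',[np.pi,0,np.radians(91.3)]).as_matrix();B[:3,3]=.45,-.0999,.43
    plan(cyc((.460,-.045),(.4884,-.3853))+cyc((.460,.025),(.5767,-.2567))+cyc((.443,.0955),(.4583,-.2701))+cyc((.453,.164),(.5466,-.1414)),B)
E
python3 seq.py
```

```text
0 [ 5.47  1.12 18.  ] [ 0.     0.    -0.026]
1 [0.  0.  7.2] [-0.  0. -0.]
2 [  0.    0.  -18.2] [-0.  0. -0.]
3 [-34.13   1.17   0.  ] [-0.    -0.     0.649]
4 [ 0.    0.   18.05] [ 0.  0. -0.]
5 [  0.     0.   -18.05] [ 0.  0. -0.]
6 [ 32.25 -25.52  11.  ] [ 0.     0.    -0.649]
7 [0.  0.  7.2] [-0.  0. -0.]
8 [ -0.    0.  -18.2] [-0.  0. -0.]
9 [-28.71  10.28   0.  ] [-0.    -0.     0.649]
10 [-0.    0.   18.05] [ 0.  0. -0.]
11 [ -0.     0.   -18.05] [ 0.  0. -0.]
12 [ 21.51 -30.93  11.  ] [ 0.     0.    -0.649]
13 [ 0.  -0.   7.2] [-0.  0. -0.]
14 [  0.    0.  -18.2] [-0.  0. -0.]
15 [-36.59  -0.26   0.  ] [-0.    -0.     0.649]
16 [ 0.    0.   18.05] [ 0.  0. -0.]
17 [  0.     0.   -18.05] [ 0.  0. -0.]
18 [ 35.52 -24.96  11.  ] [ 0.     0.    -0.649]
19 [ 0.  -0.   7.2] [-0.  0. -0.]
20 [  0.    0.  -18.2] [-0.  0. -0.]
21 [-30.96   7.86   0.  ] [-0.    -0.     0.649]
22 [ 0.    0.   18.05] [ 0.  0. -0.]
23 [  0.     0.   -18.05] [ 0.  0. -0.]
```

Request:
play_rows(
  motion=[
    {"travel":[1.2,0.3,3.6],"rot":[0,0,-0.01],"jaw":8.5},
    {"travel":[2.4,0.5,7.2],"rot":[0,0,-0.02],"jaw":8.5},
    {"travel":[3.6,0.7,10.8],"rot":[0,0,-0.026],"jaw":8.5},
    {"travel":[4.6,0.9,14.4],"rot":[0,0,-0.026],"jaw":8.5},
    {"travel":[5.47,1.12,17],"rot":[0,0,-0.026],"jaw":8.5},
    {"travel":[5.47,1.12,18],"rot":[0,0,-0.026],"jaw":8.5},
    {"travel":[5.47,1.12,18],"rot":[0,0,-0.026],"jaw":8.5},
    {"travel":[5.47,1.12,18],"rot":[0,0,-0.026],"jaw":8.5},
  ],
  force=20,
)

```text
t: 19.93
ee_pos: [0.4603, -0.0453, 0.2511]
orientation: [3.141, 0.0, 1.62]
ft_force: [-0.1, -0.5, 0.9]
finger_gap: 0.0849
gripper_force: 0.0
```

Request:
play_rows(
  motion=[
    {"travel":[0,0,2.5],"rot":[0,0,0],"jaw":8.5},
    {"travel":[0,0,5],"rot":[0,0,0],"jaw":8.5},
    {"travel":[0,0,6.6],"rot":[0,0,0],"jaw":8.5},
    {"travel":[0,0,7.2],"rot":[0,0,0],"jaw":8.5},
    {"travel":[0,0,7.2],"rot":[0,0,0],"jaw":7},
    {"travel":[0,0,7.2],"rot":[0,0,0],"jaw":6.2},
    {"travel":[0,0,7.2],"rot":[0,0,0],"jaw":5},
    {"travel":[0,0,7.2],"rot":[0,0,0],"jaw":5},
    {"travel":[0,0,7.2],"rot":[0,0,0],"jaw":5},
    {"travel":[0,0,7.2],"rot":[0,0,0],"jaw":5},
  ],
  force=20,
)

```text
t: 20.77
ee_pos: [0.4608, -0.0454, 0.1805]
orientation: [3.138, 0.001, 1.62]
ft_force: [-2.0, -0.9, 7.0]
finger_gap: 0.0577
gripper_force: 20.8
```

Request:
play_rows(
  motion=[
    {"travel":[0,0,-2],"rot":[0,0,0],"jaw":5},
    {"travel":[0,0,-5],"rot":[0,0,0],"jaw":5},
    {"travel":[0,0,-8],"rot":[0,0,0],"jaw":5},
    {"travel":[0,0,-11],"rot":[0,0,0],"jaw":5},
    {"travel":[0,0,-14],"rot":[0,0,0],"jaw":5},
    {"travel":[0,0,-17],"rot":[0,0,0],"jaw":5},
    {"travel":[0,0,-18.2],"rot":[0,0,0],"jaw":5},
    {"travel":[0,0,-18.2],"rot":[0,0,0],"jaw":5},
  ],
)

```text
t: 21.43
ee_pos: [0.4602, -0.0451, 0.3643]
orientation: [3.133, 0.002, 1.62]
ft_force: [0.2, -1.0, -1.2]
finger_gap: 0.0577
gripper_force: 21.9
```

Request:
play_rows(
  motion=[
    {"travel":[-2,0.1,0],"rot":[0,0,0.04],"jaw":5},
    {"travel":[-6,0.2,0],"rot":[0,0,0.11],"jaw":5},
    {"travel":[-10,0.3,0],"rot":[0,0,0.19],"jaw":5},
    {"travel":[-14,0.5,0],"rot":[0,0,0.27],"jaw":5},
    {"travel":[-18,0.6,0],"rot":[0,0,0.35],"jaw":5},
    {"travel":[-22,0.75,0],"rot":[0,0,0.43],"jaw":5},
    {"travel":[-26,0.9,0],"rot":[0,0,0.5],"jaw":5},
    {"travel":[-30,1.0,0],"rot":[0,0,0.58],"jaw":5},
    {"travel":[-33,1.1,0],"rot":[0,0,0.63],"jaw":5},
    {"travel":[-34.13,1.17,0],"rot":[0,0,0.649],"jaw":5},
  ],
)

```text
t: 22.27
ee_pos: [0.4874, -0.3892, 0.3566]
orientation: [-3.138, 0.0, 0.965]
ft_force: [-0.0, 0.9, -1.1]
finger_gap: 0.058
gripper_force: 21.9
```

Request:
play_rows(
  motion=[
    {"travel":[0,0,0],"rot":[0,0,0],"jaw":5},
    {"travel":[0,0,2],"rot":[0,0,0],"jaw":5},
    {"travel":[0,0,5],"rot":[0,0,0],"jaw":5},
    {"travel":[0,0,8],"rot":[0,0,0],"jaw":5},
    {"travel":[0,0,11],"rot":[0,0,0],"jaw":5},
    {"travel":[0,0,14],"rot":[0,0,0],"jaw":5},
    {"travel":[0,0,16],"rot":[0,0,0],"jaw":5},
    {"travel":[0,0,17.3],"rot":[0,0,0],"jaw":5},
    {"travel":[0,0,17.8],"rot":[0,0,0],"jaw":5},
    {"travel":[0,0,17.9],"rot":[0,0,0],"jaw":5},
  ],
)

```text
t: 23.1
ee_pos: [0.4884, -0.3844, 0.1808]
orientation: [-3.14, -0.001, 0.972]
ft_force: [-0.4, 0.8, 0.5]
finger_gap: 0.0579
gripper_force: 22.2
```

Request:
play_rows(
  motion=[
    {"travel":[0,0,0],"rot":[0,0,0],"jaw":5},
    {"travel":[0,0,0],"rot":[0,0,0],"jaw":5},
  ],
)

```text
t: 23.27
ee_pos: [0.4885, -0.385, 0.1813]
orientation: [3.141, -0.0, 0.972]
ft_force: [0.1, -0.9, -0.8]
finger_gap: 0.0581
gripper_force: 22.1
```

Request:
play_rows(
  motion=[
    {"travel":[0,0,0.2],"rot":[0,0,0],"jaw":5},
    {"travel":[0,0,0.2],"rot":[0,0,0],"jaw":5},
    {"travel":[0,0,0.2],"rot":[0,0,0],"jaw":6.2},
    {"travel":[0,0,0.2],"rot":[0,0,0],"jaw":6.8},
    {"travel":[0,0,0.2],"rot":[0,0,0],"jaw":7.2},
    {"travel":[0,0,0.2],"rot":[0,0,0],"jaw":7.2},
    {"travel":[0,0,-3],"rot":[0,0,0],"jaw":7.2},
    {"travel":[0,0,-6],"rot":[0,0,0],"jaw":7.2},
    {"travel":[0,0,-10],"rot":[0,0,0],"jaw":7.2},
    {"travel":[0,0,-13.9],"rot":[0,0,0],"jaw":8.5},
  ],
)

```text
t: 24.1
ee_pos: [0.4881, -0.3852, 0.3208]
orientation: [-3.14, -0.0, 0.971]
ft_force: [0.1, -0.7, 0.2]
finger_gap: 0.082
gripper_force: 0.0
```

Request:
play_rows(
  motion=[
    {"travel":[0,0,-4],"rot":[0,0,0],"jaw":8.5},
    {"travel":[3.6,-2.8,-4],"rot":[0,0,-0.07],"jaw":8.5},
    {"travel":[7.2,-5.7,-4],"rot":[0,0,-0.14],"jaw":8.5},
    {"travel":[10.8,-8.5,-4],"rot":[0,0,-0.22],"jaw":8.5},
    {"travel":[14.4,-11.4,-4],"rot":[0,0,-0.29],"jaw":8.5},
    {"travel":[17.6,-14,-4],"rot":[0,0,-0.36],"jaw":8.5},
    {"travel":[20.8,-16.5,-4],"rot":[0,0,-0.43],"jaw":8.5},
    {"travel":[20.8,-16.5,-4],"rot":[0,0,-0.43],"jaw":8.5},
    {"travel":[20.8,-16.5,-4],"rot":[0,0,-0.43],"jaw":8.5},
    {"travel":[20.8,-16.5,-4],"rot":[0,0,-0.43],"jaw":8.5},
  ],
)

```text
t: 24.93
ee_pos: [0.4696, -0.12, 0.3602]
orientation: [3.141, 0.0, 1.402]
ft_force: [-0.4, -0.6, -0.6]
finger_gap: 0.0848
gripper_force: 0.0
```

```bash
cat > chk.py <<'E'
from t import *
import sys
s=ctrl.get_state();print(s['t'],s['ee_pos'],s['orientation'])
th=-.601; Rm=np.array([[np.cos(th),-np.sin(th)],[np.sin(th),np.cos(th)]])
im,d,W=look('wrist'); cv2.imwrite(f'pics/chk{int(s["t"])}.png',im)
im2,d2,W2=look('top')
for c,W,o in (('wrist',W,(0,0)),('top',W2,(0,-.0014))):
    for l in ('custard1','meringue1','custard_set1','meringue_set1'): print(c,l,[(np.round(b['at'],3).tolist(),round(b['p'],2)) for b in ctrl.boxes_of(c,l)] )
    print('mat');tarts(c,W,[(.443,.0955),(.453,.164),(.460,.025),(.46,-.045)])
    P=[(-.045,y) for y in (-.117,-.039,.039,.117)]+[(.045,y) for y in (-.117,-.039,.039,.117)]
    out=tarts(c,W,[tuple(np.round(Rm@p+[.5175,-.2634],4)) for p in P])
    for p,o_ in zip(P,out):
        if o_ is not None: print(p,'local err mm',np.round((Rm.T@(o_+o-[.5175,-.2634])-p)*1000,1))
E
python3 chk.py 2>/dev/null
```

```text
24.9333 [ 0.46960421 -0.11997587  0.36019189] [3.14089895e+00 3.43027228e-04 1.40236813e+00]
wrist custard1 [([0.529, -0.305, 0.028], 0.42)]
wrist meringue1 [([0.46, 0.017, 0.04], 0.79)]
wrist custard_set1 [([0.421, -0.308, 0.02], 0.7)]
wrist meringue_set1 [([0.53, -0.304, 0.028], 0.83), ([0.611, -0.181, 0.035], 0.55)]
mat
wrist (0.443, 0.0955) -
wrist (0.453, 0.164) -
wrist (0.46, 0.025) [459.7  24.6] 31.0 3728 0.054
wrist (0.46, -0.045) -
wrist (np.float64(0.4142), np.float64(-0.3345)) [ 420.  -318.7] 23.4 356 0.033
wrist (np.float64(0.4583), np.float64(-0.2701)) -
wrist (np.float64(0.5024), np.float64(-0.2058)) [ 502.7 -205.9] 31.0 2637 0.033
wrist (np.float64(0.5465), np.float64(-0.1415)) -
wrist (np.float64(0.4885), np.float64(-0.3853)) -
wrist (np.float64(0.5326), np.float64(-0.321)) [ 532.4 -320.1] 30.9 1894 0.054
wrist (np.float64(0.5767), np.float64(-0.2567)) -
wrist (np.float64(0.6208), np.float64(-0.1923)) [ 620.8 -192.5] 31.1 2945 0.054
(-0.045, -0.117) local err mm [-4.1 16.2]
(-0.045, 0.039) local err mm [0.3 0. ]
(0.045, -0.039) local err mm [-0.7  0.7]
(0.045, 0.117) 
[... 499 characters left out ...]
26.9] 31.1 456 0.055
top (0.46, -0.045) -
top (np.float64(0.4142), np.float64(-0.3345)) [ 414.3 -333.1] 30.8 437 0.036
top (np.float64(0.4583), np.float64(-0.2701)) -
top (np.float64(0.5024), np.float64(-0.2058)) -
top (np.float64(0.5465), np.float64(-0.1415)) -
top (np.float64(0.4885), np.float64(-0.3853)) [ 489.5 -383. ] 30.7 459 0.054
top (np.float64(0.5326), np.float64(-0.321)) [ 532.9 -320.2] 30.9 427 0.055
top (np.float64(0.5767), np.float64(-0.2567)) -
top (np.float64(0.6208), np.float64(-0.1923)) [ 620.9 -191.9] 31.6 445 0.057
(-0.045, -0.117) local err mm [0.1 0.1]
(0.045, -0.117) local err mm [0.3 1.4]
(0.045, -0.039) local err mm [ 0.6 -0.3]
(0.045, 0.117) local err mm [ 0.6 -0.7]
```

```bash
python3 - <<'E'
from seq import *
B=np.eye(4);B[:3,:3]=R.from_euler('xyz',[np.pi,0,.9704+.43]).as_matrix();B[:3,3]=.4697,-.1202,.36
c,s=np.cos(.9704),np.sin(.9704); print(.4884+.208*c-.165*s,-.3853+.208*s+.165*c)
plan(cyc((.460,.0247),(.5767,-.2567))[:4],B)
E
```

```text
0.4697702210048354 -0.12045677970808592
0 [14.12 -3.41 11.  ] [ 0.     0.    -0.219]
1 [ 0.  -0.   7.2] [-0.  0. -0.]
2 [  0.    0.  -18.2] [-0.  0. -0.]
3 [-28.68  10.28   0.  ] [-0.    -0.     0.649]
```

Request:
play_rows(
  motion=[
    {"travel":[3.4,-0.8,0],"rot":[0,0,-0.06],"jaw":8.5},
    {"travel":[6.8,-1.6,0],"rot":[0,0,-0.12],"jaw":8.5},
    {"travel":[10.2,-2.5,2],"rot":[0,0,-0.17],"jaw":8.5},
    {"travel":[13.2,-3.2,5],"rot":[0,0,-0.21],"jaw":8.5},
    {"travel":[14.15,-3.4,8],"rot":[0,0,-0.219],"jaw":8.5},
    {"travel":[14.15,-3.4,11],"rot":[0,0,-0.219],"jaw":8.5},
    {"travel":[14.15,-3.4,11],"rot":[0,0,-0.219],"jaw":8.5},
    {"travel":[14.15,-3.4,11],"rot":[0,0,-0.219],"jaw":8.5},
    {"travel":[14.15,-3.4,11],"rot":[0,0,-0.219],"jaw":8.5},
  ],
)

```text
t: 26.18
ee_pos: [0.4607, 0.0243, 0.252]
orientation: [3.139, 0.0, 1.619]
ft_force: [-0.1, -0.7, -0.2]
finger_gap: 0.0847
gripper_force: 0.0
```

Request:
play_rows(
  motion=[
    {"travel":[0,0,2.5],"rot":[0,0,0],"jaw":8.5},
    {"travel":[0,0,5],"rot":[0,0,0],"jaw":8.5},
    {"travel":[0,0,6.6],"rot":[0,0,0],"jaw":8.5},
    {"travel":[0,0,7.2],"rot":[0,0,0],"jaw":8.5},
    {"travel":[0,0,7.2],"rot":[0,0,0],"jaw":7},
    {"travel":[0,0,7.2],"rot":[0,0,0],"jaw":6.2},
    {"travel":[0,0,7.2],"rot":[0,0,0],"jaw":5},
    {"travel":[0,0,7.2],"rot":[0,0,0],"jaw":5},
    {"travel":[0,0,7.2],"rot":[0,0,0],"jaw":5},
    {"travel":[0,0,7.2],"rot":[0,0,0],"jaw":5},
  ],
  force=20,
)

```text
t: 27.02
ee_pos: [0.4609, 0.0245, 0.1804]
orientation: [3.138, 0.001, 1.62]
ft_force: [-2.2, -1.6, 6.6]
finger_gap: 0.0579
gripper_force: 21.2
```

Request:
play_rows(
  motion=[
    {"travel":[0,0,-2],"rot":[0,0,0],"jaw":5},
    {"travel":[0,0,-5],"rot":[0,0,0],"jaw":5},
    {"travel":[0,0,-8],"rot":[0,0,0],"jaw":5},
    {"travel":[0,0,-11],"rot":[0,0,0],"jaw":5},
    {"travel":[0,0,-14],"rot":[0,0,0],"jaw":5},
    {"travel":[0,0,-17],"rot":[0,0,0],"jaw":5},
    {"travel":[0,0,-18.2],"rot":[0,0,0],"jaw":5},
    {"travel":[0,0,-18.2],"rot":[0,0,0],"jaw":5},
  ],
)

```text
t: 27.68
ee_pos: [0.4603, 0.0247, 0.3641]
orientation: [3.134, 0.0, 1.62]
ft_force: [0.3, -0.2, -1.1]
finger_gap: 0.058
gripper_force: 22.0
```

Request:
play_rows(
  motion=[
    {"travel":[-1.7,0.6,0],"rot":[0,0,0.04],"jaw":5},
    {"travel":[-5,1.8,0],"rot":[0,0,0.11],"jaw":5},
    {"travel":[-8.4,3,0],"rot":[0,0,0.19],"jaw":5},
    {"travel":[-11.8,4.2,0],"rot":[0,0,0.27],"jaw":5},
    {"travel":[-15.2,5.4,0],"rot":[0,0,0.35],"jaw":5},
    {"travel":[-18.6,6.7,0],"rot":[0,0,0.43],"jaw":5},
    {"travel":[-22,7.9,0],"rot":[0,0,0.5],"jaw":5},
    {"travel":[-25.4,9.1,0],"rot":[0,0,0.58],"jaw":5},
    {"travel":[-27.8,10,0],"rot":[0,0,0.63],"jaw":5},
    {"travel":[-28.7,10.3,0],"rot":[0,0,0.649],"jaw":5},
  ],
)

```text
t: 28.52
ee_pos: [0.5772, -0.2601, 0.3566]
orientation: [-3.138, 0.001, 0.965]
ft_force: [-0.6, -0.2, -0.6]
finger_gap: 0.058
gripper_force: 22.0
```

Request:
play_rows(
  motion=[
    {"travel":[0,0,0],"rot":[0,0,0],"jaw":5},
    {"travel":[0,0,2],"rot":[0,0,0],"jaw":5},
    {"travel":[0,0,5],"rot":[0,0,0],"jaw":5},
    {"travel":[0,0,8],"rot":[0,0,0],"jaw":5},
    {"travel":[0,0,11],"rot":[0,0,0],"jaw":5},
    {"travel":[0,0,14],"rot":[0,0,0],"jaw":5},
    {"travel":[0,0,16],"rot":[0,0,0],"jaw":5},
    {"travel":[0,0,17.3],"rot":[0,0,0],"jaw":5},
    {"travel":[0,0,17.8],"rot":[0,0,0],"jaw":5},
    {"travel":[0,0,17.9],"rot":[0,0,0],"jaw":5},
  ],
)

```text
t: 29.35
ee_pos: [0.5768, -0.2556, 0.1813]
orientation: [-3.14, -0.0, 0.973]
ft_force: [0.2, 0.0, 1.4]
finger_gap: 0.0581
gripper_force: 22.2
```

Request:
play_rows(
  motion=[
    {"travel":[0,0,0.2],"rot":[0,0,0],"jaw":5},
    {"travel":[0,0,0.2],"rot":[0,0,0],"jaw":5},
    {"travel":[0,0,0.2],"rot":[0,0,0],"jaw":6.2},
    {"travel":[0,0,0.2],"rot":[0,0,0],"jaw":6.8},
    {"travel":[0,0,0.2],"rot":[0,0,0],"jaw":7.2},
    {"travel":[0,0,0.2],"rot":[0,0,0],"jaw":7.2},
    {"travel":[0,0,-3],"rot":[0,0,0],"jaw":7.2},
    {"travel":[0,0,-7],"rot":[0,0,0],"jaw":7.2},
    {"travel":[0,0,-11],"rot":[0,0,0],"jaw":7.2},
    {"travel":[0,0,-14],"rot":[0,0,0],"jaw":8.5},
  ],
)

```text
t: 30.18
ee_pos: [0.577, -0.2569, 0.3248]
orientation: [3.138, -0.001, 0.971]
ft_force: [0.8, -0.2, 0.7]
finger_gap: 0.0819
gripper_force: 0.0
```

Request:
play_rows(
  motion=[
    {"travel":[0,0,-4],"rot":[0,0,0],"jaw":8.5},
    {"travel":[2.6,-3,-4],"rot":[0,0,-0.08],"jaw":8.5},
    {"travel":[5,-6,-4],"rot":[0,0,-0.16],"jaw":8.5},
    {"travel":[7.5,-9,-4],"rot":[0,0,-0.24],"jaw":8.5},
    {"travel":[10,-12,-4],"rot":[0,0,-0.32],"jaw":8.5},
    {"travel":[12.5,-15,-4],"rot":[0,0,-0.4],"jaw":8.5},
    {"travel":[15,-18,-4],"rot":[0,0,-0.48],"jaw":8.5},
    {"travel":[17,-21,-4],"rot":[0,0,-0.56],"jaw":8.5},
    {"travel":[17,-21,-4],"rot":[0,0,-0.649],"jaw":8.5},
    {"travel":[17,-21,-4],"rot":[0,0,-0.649],"jaw":8.5},
  ],
)

```text
t: 31.02
ee_pos: [0.4991, 0.0036, 0.3613]
orientation: [3.141, 0.0, 1.626]
ft_force: [0.5, -0.1, -0.6]
finger_gap: 0.0851
gripper_force: 0.0
```

```bash
python3 chk.py 2>/dev/null | grep -v ' -$'; python3 - <<'E'
from seq import *
c,s=np.cos(.9704),np.sin(.9704); x,y=.5767+.17*c-.21*s,-.2567+.17*s+.21*c
x,y=.5767+.17*c-.21*s,-.2567+.17*s+.21*c
print(x,y)
E
```

```text
31.0167 [0.4991046  0.0035837  0.36130368] [3.14068294e+00 4.65126618e-05 1.62612824e+00]
wrist custard1 [([0.452, 0.149, 0.03], 0.97), ([0.447, 0.098, 0.03], 0.9)]
wrist meringue1 []
wrist custard_set1 [([0.504, -0.183, 0.034], 0.57)]
wrist meringue_set1 [([0.605, -0.173, 0.026], 0.71)]
mat
wrist (0.443, 0.0955) [443.   95.1] 31.1 4118 0.032
wrist (0.453, 0.164) [454.3 147. ] 30.9 2040 0.033
wrist (np.float64(0.5024), np.float64(-0.2058)) [ 503.4 -197.6] 28.7 825 0.033
wrist (np.float64(0.6208), np.float64(-0.1923)) [ 614.8 -187.2] 28.5 1073 0.046
(-0.045, 0.039) local err mm [-3.8  7.3]
(0.045, 0.117) local err mm [-7.8  0.8]
top custard1 [([0.453, 0.159, 0.029], 0.8), ([0.444, 0.11, 0.028], 0.46), ([0.414, -0.33, 0.03], 0.32)]
top meringue1 [([0.576, -0.252, 0.036], 0.97), ([0.489, -0.378, 0.037], 0.89)]
top custard_set1 [([0.504, -0.204, 0.032], 0.86), ([0.416, -0.33, 0.033], 0.67), ([0.578, -0.255, 0.039], 0.16)]
top meringue_set1 [([0.621, -0.189, 0.034], 0.79), ([0.532, -0.316, 0.038], 0.56)]
mat
top (0.443, 0.0955) [442.5  96.7] 30.7 138 0.034
top (0.453, 0.164) [452.9 165.5] 31.0 460 0.035
top (np.float64(0.4142), np.float64(-0.3345)) [ 414.  -332.8] 31.1 471 0.036
top (np.float64(0.5024), np.float64(-0.2058)) [ 502.7 -204.7] 30.7 451 0.036
top (np.float64(0.4885), np.float64(-0.3853)) [ 489.6 -382.6] 31.1 455 0.054
top (np.float64(0.5326), np.float64(-0.321)) [ 532.5 -319.7] 31.2 449 0.055
top (np.float64(0.5767), np.float64(-0.2567)) [ 577.5 -252.8] 30.7 446 0.054
top (np.float64(0.6208), np.float64(-0.1923)) [ 620.4 -190.8] 31.0 442 0.057
(-0.045, -0.117) local err mm [-0.3  0. ]
(-0.045, 0.039) local err mm [ 0.4 -0.1]
(0.045, -0.117) local err mm [0.1 1.8]
(0.045, -0.039) local err mm [ 0.  -0.1]
(0.045, 0.039) local err mm [-0.7  2.5]
(0.045, 0.117) local err mm [-0.4 -0. ]
0.4994713492798296 0.0022126020647545014
```

Request:
play_rows(
  motion=[
    {"travel":[2.6,-1.4,0],"rot":[0,0,0],"jaw":8.5},
    {"travel":[5.2,-2.8,0],"rot":[0,0,0],"jaw":8.5},
    {"travel":[7.8,-4.2,2],"rot":[0,0,0],"jaw":8.5},
    {"travel":[9.58,-5.19,5],"rot":[0,0,0],"jaw":8.5},
    {"travel":[9.58,-5.19,8],"rot":[0,0,0],"jaw":8.5},
    {"travel":[9.58,-5.19,11],"rot":[0,0,0],"jaw":8.5},
    {"travel":[9.58,-5.19,11],"rot":[0,0,0],"jaw":8.5},
    {"travel":[9.58,-5.19,11],"rot":[0,0,0],"jaw":8.5},
    {"travel":[9.58,-5.19,11],"rot":[0,0,0],"jaw":8.5},
  ],
)

```text
t: 32.27
ee_pos: [0.4438, 0.095, 0.2529]
orientation: [3.139, -0.0, 1.619]
ft_force: [0.5, -0.4, 1.1]
finger_gap: 0.085
gripper_force: 0.0
```

Request:
play_rows(
  motion=[
    {"travel":[0,0,2.5],"rot":[0,0,0],"jaw":8.5},
    {"travel":[0,0,5],"rot":[0,0,0],"jaw":8.5},
    {"travel":[0,0,6.6],"rot":[0,0,0],"jaw":8.5},
    {"travel":[0,0,7.2],"rot":[0,0,0],"jaw":8.5},
    {"travel":[0,0,7.2],"rot":[0,0,0],"jaw":7},
    {"travel":[0,0,7.2],"rot":[0,0,0],"jaw":6.2},
    {"travel":[0,0,7.2],"rot":[0,0,0],"jaw":5},
    {"travel":[0,0,7.2],"rot":[0,0,0],"jaw":5},
    {"travel":[0,0,7.2],"rot":[0,0,0],"jaw":5},
    {"travel":[0,0,7.2],"rot":[0,0,0],"jaw":5},
  ],
  force=20,
)

```text
t: 33.1
ee_pos: [0.444, 0.0952, 0.1814]
orientation: [3.138, -0.0, 1.62]
ft_force: [-2.4, -0.8, 6.0]
finger_gap: 0.058
gripper_force: 20.7
```

Request:
play_rows(
  motion=[
    {"travel":[0,0,-2],"rot":[0,0,0],"jaw":5},
    {"travel":[0,0,-5],"rot":[0,0,0],"jaw":5},
    {"travel":[0,0,-8],"rot":[0,0,0],"jaw":5},
    {"travel":[0,0,-11],"rot":[0,0,0],"jaw":5},
    {"travel":[0,0,-14],"rot":[0,0,0],"jaw":5},
    {"travel":[0,0,-17],"rot":[0,0,0],"jaw":5},
    {"travel":[0,0,-18.2],"rot":[0,0,0],"jaw":5},
    {"travel":[0,0,-18.2],"rot":[0,0,0],"jaw":5},
  ],
)

```text
t: 33.77
ee_pos: [0.4434, 0.0951, 0.3653]
orientation: [3.133, -0.001, 1.62]
ft_force: [0.8, 0.3, -0.8]
finger_gap: 0.0579
gripper_force: 21.9
```

Request:
play_rows(
  motion=[
    {"travel":[-3,0,0],"rot":[0,0,0.05],"jaw":5},
    {"travel":[-7,0,0],"rot":[0,0,0.12],"jaw":5},
    {"travel":[-11,-0.1,0],"rot":[0,0,0.2],"jaw":5},
    {"travel":[-15,-0.1,0],"rot":[0,0,0.27],"jaw":5},
    {"travel":[-19,-0.1,0],"rot":[0,0,0.34],"jaw":5},
    {"travel":[-23,-0.2,0],"rot":[0,0,0.42],"jaw":5},
    {"travel":[-27,-0.2,0],"rot":[0,0,0.49],"jaw":5},
    {"travel":[-31,-0.2,0],"rot":[0,0,0.56],"jaw":5},
    {"travel":[-34.5,-0.25,0],"rot":[0,0,0.62],"jaw":5},
    {"travel":[-36.6,-0.26,0],"rot":[0,0,0.649],"jaw":5},
  ],
)

```text
t: 34.6
ee_pos: [0.4577, -0.2738, 0.3585]
orientation: [-3.139, 0.001, 0.965]
ft_force: [0.2, 0.1, -2.0]
finger_gap: 0.0581
gripper_force: 21.9
```

Request:
play_rows(
  motion=[
    {"travel":[0,0,0],"rot":[0,0,0],"jaw":5},
    {"travel":[0,0,2],"rot":[0,0,0],"jaw":5},
    {"travel":[0,0,5],"rot":[0,0,0],"jaw":5},
    {"travel":[0,0,8],"rot":[0,0,0],"jaw":5},
    {"travel":[0,0,11],"rot":[0,0,0],"jaw":5},
    {"travel":[0,0,14],"rot":[0,0,0],"jaw":5},
    {"travel":[0,0,16],"rot":[0,0,0],"jaw":5},
    {"travel":[0,0,17.3],"rot":[0,0,0],"jaw":5},
    {"travel":[0,0,17.8],"rot":[0,0,0],"jaw":5},
    {"travel":[0,0,17.9],"rot":[0,0,0],"jaw":5},
  ],
)

```text
t: 35.43
ee_pos: [0.4576, -0.2694, 0.1811]
orientation: [-3.135, -0.0, 0.972]
ft_force: [-9.8, 6.7, 16.3]
finger_gap: 0.0578
gripper_force: 23.5
```

Request:
play_rows(
  motion=[
    {"travel":[0,0,0.2],"rot":[0,0,0],"jaw":5},
    {"travel":[0,0,0.2],"rot":[0,0,0],"jaw":5},
    {"travel":[0,0,0.2],"rot":[0,0,0],"jaw":6.2},
    {"travel":[0,0,0.2],"rot":[0,0,0],"jaw":6.8},
    {"travel":[0,0,0.2],"rot":[0,0,0],"jaw":7.2},
    {"travel":[0,0,0.2],"rot":[0,0,0],"jaw":7.2},
    {"travel":[0,0,-3],"rot":[0,0,0],"jaw":7.2},
    {"travel":[0,0,-7],"rot":[0,0,0],"jaw":7.2},
    {"travel":[0,0,-11],"rot":[0,0,0],"jaw":7.2},
    {"travel":[0,0,-14],"rot":[0,0,0],"jaw":8.5},
  ],
)

```text
t: 36.27
ee_pos: [0.4585, -0.2705, 0.325]
orientation: [3.139, -0.0, 0.971]
ft_force: [0.2, 0.4, -0.3]
finger_gap: 0.0822
gripper_force: 0.0
```

Request:
play_rows(
  motion=[
    {"travel":[0,0,-4],"rot":[0,0,0],"jaw":8.5},
    {"travel":[3.4,-2.4,-4],"rot":[0,0,-0.07],"jaw":8.5},
    {"travel":[6.8,-4.8,-4],"rot":[0,0,-0.14],"jaw":8.5},
    {"travel":[10.2,-7.2,-4],"rot":[0,0,-0.21],"jaw":8.5},
    {"travel":[13.6,-9.6,-4],"rot":[0,0,-0.29],"jaw":8.5},
    {"travel":[17,-12,-4],"rot":[0,0,-0.37],"jaw":8.5},
    {"travel":[20.4,-14.4,-4],"rot":[0,0,-0.45],"jaw":8.5},
    {"travel":[23.8,-16.8,-4],"rot":[0,0,-0.54],"jaw":8.5},
    {"travel":[26,-18.5,-4],"rot":[0,0,-0.649],"jaw":8.5},
    {"travel":[26,-18.5,-4],"rot":[0,0,-0.649],"jaw":8.5},
  ],
)

```text
t: 37.1
ee_pos: [0.452, 0.0525, 0.3617]
orientation: [-3.141, -0.002, 1.631]
ft_force: [0.2, 0.8, 0.9]
finger_gap: 0.0852
gripper_force: 0.0
```

Request:
play_rows(
  motion=[
    {"travel":[0,0,0],"rot":[0,0,0],"jaw":8.5},
    {"travel":[0,0,0],"rot":[0,0,0],"jaw":8.5},
  ],
)

```text
t: 37.27
ee_pos: [0.4526, 0.0481, 0.3617]
orientation: [-3.141, 0.0, 1.619]
ft_force: [-0.4, -0.6, -0.4]
finger_gap: 0.0852
gripper_force: 0.0
```

```bash
python3 chk.py 2>/dev/null | grep -v ' -$'; python3 - <<'E'
from seq import *
plan(cyc((.453,.164),(.5466,-.1414))[:4])
E
```

```text
37.2667 [0.45258991 0.04814144 0.36169566] [-3.14122609e+00  3.03901098e-04  1.61863618e+00]
wrist custard1 [([0.451, 0.165, 0.032], 0.88), ([0.562, 0.104, 0.146], 0.65)]
wrist meringue1 []
wrist custard_set1 []
wrist meringue_set1 []
mat
wrist (0.453, 0.164) [452.9 163.7] 31.2 4381 0.033
top custard1 [([0.456, -0.267, 0.029], 0.78)]
top meringue1 [([0.574, -0.253, 0.034], 0.7), ([0.486, -0.379, 0.036], 0.63)]
top custard_set1 [([0.414, -0.33, 0.03], 0.96), ([0.505, -0.206, 0.03], 0.73)]
top meringue_set1 [([0.619, -0.188, 0.035], 0.83), ([0.533, -0.319, 0.038], 0.76)]
mat
top (0.453, 0.164) [455. 191.] 13.7 16 0.032
top (np.float64(0.4142), np.float64(-0.3345)) [ 414.4 -332.8] 30.9 467 0.038
top (np.float64(0.4583), np.float64(-0.2701)) [ 456.8 -266.7] 30.8 457 0.037
top (np.float64(0.5024), np.float64(-0.2058)) [ 502.6 -204.8] 30.9 451 0.037
top (np.float64(0.4885), np.float64(-0.3853)) [ 489.6 -382.8] 30.8 460 0.054
top (np.float64(0.5326), np.float64(-0.321)) [ 532.8 -320.1] 31.3 452 0.057
top (np.float64(0.5767), np.float64(-0.2567)) [ 577.6 -253.6] 31.1 441 0.056
top (np.float64(0.6208), np.float64(-0.1923)) [ 620.4 -190.8] 30.9 445 0.055
(-0.045, -0.117) local err mm [-0.   0.3]
(-0.045, -0.039) local err mm [-2.4  0.8]
(-0.045, 0.039) local err mm [ 0.3 -0.2]
(0.045, -0.117) local err mm [0.3 1.6]
(0.045, -0.039) local err mm [ 0.5 -0.3]
(0.045, 0.039) local err mm [-0.2  1.9]
(0.045, 0.117) local err mm [-0.4 -0.1]
0 [11.56  0.6  11.2 ] [ 0. -0. -0.]
1 [ 0.  -0.   7.2] [-0.  0. -0.]
2 [  0.    0.  -18.2] [-0.  0. -0.]
3 [-30.96   7.86   0.  ] [-0.    -0.     0.649]
```

Request:
play_rows(
  motion=[
    {"travel":[3,0.2,0],"rot":[0,0,0],"jaw":8.5},
    {"travel":[6,0.3,0],"rot":[0,0,0],"jaw":8.5},
    {"travel":[9,0.5,2],"rot":[0,0,0],"jaw":8.5},
    {"travel":[11.56,0.6,5],"rot":[0,0,0],"jaw":8.5},
    {"travel":[11.56,0.6,8],"rot":[0,0,0],"jaw":8.5},
    {"travel":[11.56,0.6,11.1],"rot":[0,0,0],"jaw":8.5},
    {"travel":[11.56,0.6,11.1],"rot":[0,0,0],"jaw":8.5},
    {"travel":[11.56,0.6,11.1],"rot":[0,0,0],"jaw":8.5},
    {"travel":[11.56,0.6,11.1],"rot":[0,0,0],"jaw":8.5},
  ],
)

```text
t: 38.52
ee_pos: [0.4535, 0.1642, 0.253]
orientation: [3.139, -0.001, 1.619]
ft_force: [0.3, 0.3, 0.8]
finger_gap: 0.0852
gripper_force: 0.0
```

Request:
play_rows(
  motion=[
    {"travel":[0,0,2.5],"rot":[0,0,0],"jaw":8.5},
    {"travel":[0,0,5],"rot":[0,0,0],"jaw":8.5},
    {"travel":[0,0,6.6],"rot":[0,0,0],"jaw":8.5},
    {"travel":[0,0,7.2],"rot":[0,0,0],"jaw":8.5},
    {"travel":[0,0,7.2],"rot":[0,0,0],"jaw":7},
    {"travel":[0,0,7.2],"rot":[0,0,0],"jaw":6.2},
    {"travel":[0,0,7.2],"rot":[0,0,0],"jaw":5},
    {"travel":[0,0,7.2],"rot":[0,0,0],"jaw":5},
    {"travel":[0,0,7.2],"rot":[0,0,0],"jaw":5},
    {"travel":[0,0,7.2],"rot":[0,0,0],"jaw":5},
  ],
  force=20,
)

```text
t: 39.35
ee_pos: [0.4538, 0.1644, 0.1816]
orientation: [3.138, -0.001, 1.62]
ft_force: [-2.4, -1.7, 5.5]
finger_gap: 0.0581
gripper_force: 20.6
```

Request:
play_rows(
  motion=[
    {"travel":[0,0,-2],"rot":[0,0,0],"jaw":5},
    {"travel":[0,0,-5],"rot":[0,0,0],"jaw":5},
    {"travel":[0,0,-8],"rot":[0,0,0],"jaw":5},
    {"travel":[0,0,-11],"rot":[0,0,0],"jaw":5},
    {"travel":[0,0,-14],"rot":[0,0,0],"jaw":5},
    {"travel":[0,0,-17],"rot":[0,0,0],"jaw":5},
    {"travel":[0,0,-18.2],"rot":[0,0,0],"jaw":5},
    {"travel":[0,0,-18.2],"rot":[0,0,0],"jaw":5},
  ],
)

```text
t: 40.02
ee_pos: [0.4532, 0.1643, 0.3656]
orientation: [3.133, -0.002, 1.62]
ft_force: [-0.1, 0.7, -0.8]
finger_gap: 0.0576
gripper_force: 21.8
```

Request:
play_rows(
  motion=[
    {"travel":[-1.5,0.4,0],"rot":[0,0,0.04],"jaw":5},
    {"travel":[-5,1.3,0],"rot":[0,0,0.11],"jaw":5},
    {"travel":[-8.7,2.2,0],"rot":[0,0,0.19],"jaw":5},
    {"travel":[-12.4,3.1,0],"rot":[0,0,0.27],"jaw":5},
    {"travel":[-16.1,4.1,0],"rot":[0,0,0.35],"jaw":5},
    {"travel":[-19.8,5,0],"rot":[0,0,0.43],"jaw":5},
    {"travel":[-23.5,6,0],"rot":[0,0,0.5],"jaw":5},
    {"travel":[-27,6.9,0],"rot":[0,0,0.58],"jaw":5},
    {"travel":[-29.6,7.5,0],"rot":[0,0,0.63],"jaw":5},
    {"travel":[-30.96,7.86,0],"rot":[0,0,0.649],"jaw":5},
  ],
)

```text
t: 40.85
ee_pos: [0.5466, -0.1441, 0.3585]
orientation: [-3.139, 0.001, 0.966]
ft_force: [-1.1, 0.4, -1.1]
finger_gap: 0.0579
gripper_force: 21.8
```

Request:
play_rows(
  motion=[
    {"travel":[0,0,0],"rot":[0,0,0],"jaw":5},
    {"travel":[0,0,2],"rot":[0,0,0],"jaw":5},
    {"travel":[0,0,5],"rot":[0,0,0],"jaw":5},
    {"travel":[0,0,8],"rot":[0,0,0],"jaw":5},
    {"travel":[0,0,11],"rot":[0,0,0],"jaw":5},
    {"travel":[0,0,14],"rot":[0,0,0],"jaw":5},
    {"travel":[0,0,16],"rot":[0,0,0],"jaw":5},
    {"travel":[0,0,17.3],"rot":[0,0,0],"jaw":5},
    {"travel":[0,0,17.7],"rot":[0,0,0],"jaw":5},
    {"travel":[0,0,17.7],"rot":[0,0,0],"jaw":5},
  ],
)

```text
t: 41.68
ee_pos: [0.5463, -0.14, 0.1834]
orientation: [-3.14, 0.0, 0.973]
ft_force: [-0.2, -1.3, 0.8]
finger_gap: 0.0579
gripper_force: 21.9
```

Request:
play_rows(
  motion=[
    {"travel":[0,0,0.2],"rot":[0,0,0],"jaw":5},
    {"travel":[0,0,0.2],"rot":[0,0,0],"jaw":5},
    {"travel":[0,0,0.2],"rot":[0,0,0],"jaw":6.2},
    {"travel":[0,0,0.2],"rot":[0,0,0],"jaw":6.8},
    {"travel":[0,0,0.2],"rot":[0,0,0],"jaw":7.2},
    {"travel":[0,0,0.2],"rot":[0,0,0],"jaw":7.2},
    {"travel":[0,0,-3],"rot":[0,0,0],"jaw":7.2},
    {"travel":[0,0,-7],"rot":[0,0,0],"jaw":7.2},
    {"travel":[0,0,-11],"rot":[0,0,0],"jaw":7.2},
    {"travel":[0,0,-15],"rot":[0,0,0],"jaw":8.5},
  ],
)

```text
t: 42.52
ee_pos: [0.5462, -0.1411, 0.3357]
orientation: [-3.141, -0.0, 0.971]
ft_force: [0.0, -0.3, -0.0]
finger_gap: 0.0823
gripper_force: 0.0
```

Request:
play_rows(
  motion=[
    {"travel":[0,0,-4],"rot":[0,0,0],"jaw":8.5},
    {"travel":[0,-4,-7],"rot":[0,0,0],"jaw":8.5},
    {"travel":[2,-8,-9],"rot":[0,0,0],"jaw":8.5},
    {"travel":[4,-12,-9],"rot":[0,0,0],"jaw":8.5},
    {"travel":[7,-15,-9],"rot":[0,0,0],"jaw":8.5},
    {"travel":[10,-17,-9],"rot":[0,0,0],"jaw":8.5},
    {"travel":[10,-17,-9],"rot":[0,0,0],"jaw":8.5},
    {"travel":[10,-17,-9],"rot":[0,0,0],"jaw":8.5},
    {"travel":[10,-17,-9],"rot":[0,0,0],"jaw":8.5},
    {"travel":[10,-17,-9],"rot":[0,0,0],"jaw":8.5},
  ],
)

```text
t: 43.35
ee_pos: [0.4629, 0.0365, 0.4238]
orientation: [-3.142, 0.0, 0.97]
ft_force: [-0.6, -0.2, -1.0]
finger_gap: 0.0849
gripper_force: 0.0
```

```bash
python3 chk.py 2>/dev/null | grep -v ' -$'; python3 - <<'E'
from h import *
im,d,W=look('side'); cv2.imwrite('pics/sidef.png',cv2.resize(im[80:340,220:440],None,fx=2.3,fy=2.3,interpolation=cv2.INTER_CUBIC))
print([(np.round(b['at'],3).tolist(),round(b['p'],2)) for b in ctrl.boxes_of('side','tongs1')])
E
```

```text
43.35 [0.46292838 0.03653036 0.42382902] [-3.14158800e+00  4.64819255e-04  9.69970193e-01]
wrist custard1 [([0.545, -0.133, 0.033], 0.88), ([0.45, -0.239, 0.018], 0.77)]
wrist meringue1 [([0.577, -0.241, 0.032], 0.8), ([0.501, -0.365, 0.028], 0.74)]
wrist custard_set1 [([0.748, -0.056, 0.022], 0.17)]
wrist meringue_set1 [([0.616, -0.178, 0.033], 0.74)]
mat
wrist (np.float64(0.4583), np.float64(-0.2701)) [ 446.2 -243.8] 13.7 68 0.031
wrist (np.float64(0.5465), np.float64(-0.1415)) [ 547.6 -140.3] 30.8 1791 0.034
wrist (np.float64(0.4885), np.float64(-0.3853)) [ 505.3 -372.5] 19.5 166 0.036
wrist (np.float64(0.5767), np.float64(-0.2567)) [ 579.  -252.7] 30.7 1582 0.054
wrist (np.float64(0.6208), np.float64(-0.1923)) [ 620.8 -192.1] 31.0 1973 0.054
(-0.045, -0.039) local err mm [-24.9  14.8]
(-0.045, 0.117) local err mm [0.2 1.6]
(0.045, -0.117) local err mm [ 6.7 20.1]
(0.045, 0.039) local err mm [-0.3  4.6]
(0.045, 0.117) local err mm [-0.1  0.2]
top custard1 [([0.545, -0.147, 0.032], 0.86), ([0.457, -0.268, 0.031], 0.85), ([0.363, -0.154, 0.086], 0.56)]
top meringue1 [([0.488, -0.377
[... 607 characters left out ...]
 np.float64(-0.3853)) [ 489.9 -383.1] 31.1 457 0.056
top (np.float64(0.5326), np.float64(-0.321)) [ 532.6 -319.8] 31.0 452 0.056
top (np.float64(0.5767), np.float64(-0.2567)) [ 577.4 -253.6] 31.4 445 0.055
top (np.float64(0.6208), np.float64(-0.1923)) [ 620.7 -191.1] 31.2 442 0.054
(-0.045, -0.117) local err mm [-0.5 -0.7]
(-0.045, -0.039) local err mm [-2.4  1.2]
(-0.045, 0.039) local err mm [ 0.1 -0.2]
(-0.045, 0.117) local err mm [-0.3  0.4]
(0.045, -0.117) local err mm [0.7 1.5]
(0.045, -0.039) local err mm [ 0.2 -0.1]
(0.045, 0.039) local err mm [-0.4  1.8]
(0.045, 0.117) local err mm [ 0.  -0.2]
[([0.562, 0.043, 0.106], 0.65), ([0.564, 0.16, 0.106], 0.6), ([0.563, 0.099, 0.118], 0.45)]
```

View pics/sidef.png

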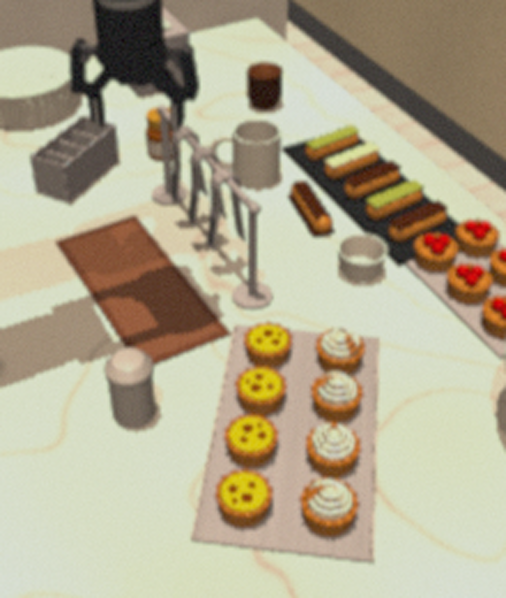

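Both rows are complete: four custard at columns 240–270 and four meringue at 330–340. The mat and caddy are empty, and three pairs of tongs hang on the rail.

```bash
python3 -c "from cell import ctrl; print(ctrl.close_job())"
```

```text
the job is handed in; nothing more can be done
None
```

I handed the job in at about 43 s of the 210 s. All four fresh tartlets are in their rows, within about 3 mm of their places (12 mm allowed). All three pairs of tongs hang astride the rail about 60 mm apart. No verdict came back.

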